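# Pull the filter plate of the specimen dry cabinet for inspection

## Task

First push the dry cabinet's open door shut until it clicks home on its catch, so that no dust falls on the specimens; then lift the blue cover flap on the cabinet's top until it stands up by itself, and draw the orange filter plate up out of the bay beneath it. Finish while holding the plate in the gripper, upright and still, its lower edge about 15 cm above the middle of the white tile, with the door still shut and the flap still up: do not put it down or let go. Leave the loose things on the bench where they are.

Things in the scene. Friction and masses are not known exactly. Their poses are not given: they have to be found in the camera images.
- cabinet: fixed bench-top dry cabinet, grey and blue, 140 (x) by 330 (y) by 150 mm high; origin at the centre of its underside, x axis from its front to its back, y axis to its left as seen from the robot, z up. Left half (y > 0): specimen compartment with a front door and a flat roof. Right half: filter bay under the flap
- bay_floor (a point): middle of the filter bay's floor, 35 mm above the bench; axes as the cabinet's. The bay is 130 (x) by 155 mm (y) inside, its walls 150 mm above the bench. Two black guide rails along y, tops 80 mm above the bench, form a slot 13 mm wide, 15 mm ahead of this point (x = -15 mm); the filter plate stands in it
- door (a joint): angle of the blue-framed, clear-paned door, rad: 0 shut, growing as it swings out towards the robot; light friction, no spring. 155 mm wide, 12 mm thick, 22 to 140 mm above the bench, hinged upright at the cabinet's left front edge. From about 0.13 rad inwards a spring ball catch takes some 5 to 8 N near the free edge to ride over; below 0.03 it is home against a stop and held
- door_push (a point): point on the door's outer face where a fingertip can push: 25 mm from the free edge, 130 mm from the hinge line along the door and 14 mm ahead of it, 132 mm above the bench, 8 mm below the top edge; moves with the door. x axis: normal to the door, pointing inwards; y axis along the door towards the hinge. A small steel pull sticks out 20 mm beside the free edge, between 50 and 90 mm above the bench
- door_hinge (a point): point on the door's hinge axis, 132 mm above the bench
- flap (a joint): angle of the blue cover flap over the filter bay, rad: 0 shut (level), 1.57 upright, at most 1.9; a stiff friction hinge holds it at any angle, about 0.3 Nm to lift
- flap_handle (a point): middle of the flap's handle: a round steel bar 8 mm thick, 70 mm long along the cabinet's y, on two posts at its ends, its axis 35 mm above the flap's upper face and 20 mm from the flap's front edge; when shut, 193.5 mm above the bench. Axes turn with the flap
- flap_hinge (a point): middle of the flap's hinge line, along the cabinet's rear top edge (axis along the cabinet's y, 150 mm above the bench). The flap is 140 mm long from hinge to front edge, 153 mm wide, 8 mm thick; the handle bar lies 120 mm ahead of this line and 43 mm above it when shut
- filter_plate: loose orange filter plate with grey pleats, about 0.16 kg, standing upright: 70 mm wide (y), 10 mm thick throughout (x), body 85 mm high, and on its top a tab 30 mm wide and 25 mm high for gripping, 110 mm in all; origin at the centre of its underside, z up. Starts hidden under the flap, its underside 35 mm above the bench; it may stand up to 20 mm either way along the slot
- plate_tab (a point): middle of the plate's tab, 98 mm above the plate's underside
- tile: fixed white ceramic tile 110 by 110 mm, 6 mm thick, flat on the bench to the robot's left; origin at the centre of its underside
- ref_disc: loose steel disc, 64 mm diameter, 12 mm high, lying on the bench; origin at the centre of its underside. Leave it alone
- loupe: loose black loupe, 38 mm diameter, 38 mm high; origin at the centre of its underside. Leave it alone
- screwdriver: loose red screwdriver, about 200 mm long, lying roughly along y on the bench between the robot and the cabinet. Leave it alone
- oil_bottle: loose white bottle with red cap, 54 mm diameter, 140 mm high, standing; origin at the centre of its underside. Leave it alone
- ball_rest: loose black ball (66 mm) on a dark round foot, 79 mm high in all; origin at the centre of its underside. Leave it alone
- anvil: loose steel anvil, 60 mm diameter, 40 mm high; origin at the centre of its underside. Leave it alone
Not all that is in view belongs to the job. Of the things that look like the tile, the middle-sized one is meant.

How it is judged:
By the outcome, as a careful person would: the job done as asked, in the order asked, and still so for the second after the job is handed in, while the arm keeps its last pose, push and grip.
It also fails if it takes over 69 s, if anything falls off the work surface, if the arm or the gripper's body presses on something with over 40 N, if the wrist force passes 120 N, or if a joint passes its speed limit or range.

## Robot

A 6-joint arm with a two-finger parallel gripper is mounted at the origin on the work surface. World frame = base frame: x ahead of the robot, y to its left, z up, the work surface at z = 0. Lengths are in m, angles in rad, forces in N, time in s.
With the tool pointing down it reaches from about 0.375 to 0.9 m from the base axis. Payload 3.1 kg.
Tool frame: the origin (TCP) lies midway between the tips of the shut fingers; the grasp point (between the pads) lies pinch_z behind it (pinch_z is the distance from the TCP to the grasp point, in m); y points along the fingers, z is the direction in which the jaws open and shut, and the axes are right-handed (so a half turn about y gives the same grasp; the last joint's range is limited). The gripper opens to 87 mm and grips with 3 to 60 N. Pads are 19 mm wide; open, the fingers measure 117 mm over their backs; the gripper's body (75 mm by 190 mm) begins 51 mm behind the grasp point.
Start: joints at [0.956, 0.527, 1.433, -0, 1.181, -0.178], TCP at [0.264, 0.566, 0.188] pointing down, gripper open.
Joint ranges: [-3.08, 3.08], [-0.75, 2.2], [0.22, 2.44], [-1.43, 4.57], [0, 2.65], [-2.85, 2.85]. Speed limits (rad/s): [2.79, 2.79, 3.14, 3.14, 3.14, 3.14].

## Interface

Orientations are given as a unit quaternion [x, y, z, w].
In Python, from rig import get_obs, camera, hand_in, pinch_z gives the robot as it stands. The module is installed in compiled form; this text tells all that it offers.
- The arm moves only by the tool arm_command, never from a script. Its argument "plan" is a list of rows, each a list of 2 entries, a list of its own where there are three numbers: the shift along the world's x, y, z in units of 25 mm (1.0 is 25 mm), then the turn about the world's z in units of 5 degrees (1.0 is 5 degrees). A call has 1 to 5 rows; each row is the pose to reach, as a shift and turn from the pose commanded when the call began; what a row does not reach only later rows make up. A row lasts 1/10 s, in which the tool goes at most 50 mm and 8.59 degrees, less where a joint would pass 70% of its speed; a pose out of reach is approached as far as the arm can. A call with a gripper value outside its range is refused whole. "fingers" is the opening, from -1 (shut) to 1 (fully open), set as the call begins (left out, the last holds). The fingers move at their own pace and stop on an object; "force" is the grip in N (left out, the last holds). Time passes only in rows, so rows that repeat a pose let the fingers close. It gives the time, the measured TCP pose, the force and the opening at its end, in the units of the state.
- get_obs(): the state, without advancing time (a new reading comes with each control period).
- camera(name): name is "scene" or "top"; returns a dict with "pixels" (384x512x3 uint8, red, green, blue), "camera_matrix" (3x3 intrinsics, pixels), "distortion" ([k1, k2, p1, p2, k3] as OpenCV has them; the pictures are not rectified), "R" (3x3) and "t" (3): a world point X has camera coordinates R X + t. Camera axes: x right, y down, z forward; pixel columns grow to the right and rows downward; lengths in m; the calibration is good to about 2 mm. A picture is of the moment at which its call begins. There is no depth.
- hand_in(): hands the job in, once; it reports no verdict.
The state is a dict: "time": time; "q": joint angles; "joint_velocities": joint speeds; "joint_torque": joint torques, N m; "position": TCP position; "tool_rot": TCP orientation; "ft_force": force on the tool from outside, world axes, zero at the start; "moment": the same for the moment, N m; "grip_width": finger opening in m.
Only numpy, scipy, OpenCV 4.12 (cv2) and the standard library are available. Lean on these libraries where they do the work, as an engineer would, in place of code of your own. Each camera call takes 0.05 s, during which the arm holds its last target.

## Working session

There is one attempt and no reset: what is moved stays moved. The work goes in short steps, Python scripts to look and compute and a tool call to move; the robot and the scene stay as the last step left them, time stands still between calls to the robot, and variables do not carry over. Pictures are saved under pics/ and viewed, and the job is handed in when it is done.

Besides the shell and the picture viewer there is one more tool, called after "Call:" by a JSON object that holds its "method" and its "body", one argument or row to a line. arm_command: Moves the arm, as the interface text tells. Its arguments: {"type":"object","properties":{"plan":{"type":"array"},"fingers":{"type":"number"},"force":{"type":"number"}},"required":["plan"]}

```bash
mkdir -p pics
cat > h.py <<'E'
import numpy as np, cv2
from rig import get_obs, camera, hand_in, pinch_z
def snap(name,fn):
    c=camera(name); np.savez('pics/'+fn+'.npz',**{k:np.array(c[k]) for k in c}); cv2.imwrite('pics/'+fn+'.png',c['pixels'][:,:,::-1]); return c
def load(fn): return dict(np.load('pics/'+fn+'.npz'))
def ray(c,uv):
    p=cv2.undistortPoints(np.array([[uv]],float),np.array(c['camera_matrix']),np.array(c['distortion']))[0,0]
    R=np.array(c['R']);t=np.array(c['t']); return -R.T@t, R.T@np.array([p[0],p[1],1.])
def atz(c,uv,z):
    o,d=ray(c,uv); return o+d*(z-o[2])/d[2]
def proj(c,X):
    X=np.atleast_2d(np.array(X,float))
    return cv2.projectPoints(X,cv2.Rodrigues(np.array(c['R']))[0],np.array(c['t'],float),np.array(c['camera_matrix']),np.array(c['distortion']))[0][:,0]
def tri(c1,u1,c2,u2):
    o1,d1=ray(c1,u1);o2,d2=ray(c2,u2)
    A=np.stack([d1,-d2],1);s=np.linalg.lstsq(A,o2-o1,rcond=None)[0]
    a=o1+s[0]*d1;b=o2+s[1]*d2;return (a+b)/2,np.linalg.norm(a-b)
def crop(fn,x0,y0,x1,y1,k,out):
    im=cv2.imread('pics/'+fn+'.png')[y0:y1,x0:x1]; cv2.imwrite('pics/'+out+'.png',cv2.resize(im,None,fx=k,fy=k,interpolation=cv2.INTER_CUBIC))
E
python3 - <<'E'
from h import *
for n in('scene','top'):
    c=snap(n,n+'0'); print(n,np.round(-np.array(c['R']).T@c['t'],3))
    im=cv2.imread(f'pics/{n}0.png');cv2.imwrite(f'pics/{n}0b.png',cv2.resize(im,(768,576)))
o=get_obs();print({k:np.round(o[k],3) for k in o},pinch_z)
E
```

```text
scene [ 1.137 -0.328  1.109]
top [0.293 0.002 1.367]
{'time': np.float64(0.1), 'q': array([ 0.956,  0.528,  1.434,  0.   ,  1.181, -0.178]), 'joint_velocities': array([-0.   , -0.001, -0.002, -0.   ,  0.   , -0.001]), 'joint_torque': array([ -0.   , -44.098, -17.715,   0.064,   0.053,  -0.   ]), 'position': array([0.264, 0.566, 0.187]), 'tool_rot': array([ 0.691, -0.153,  0.153, -0.69 ]), 'ft_force': array([ 0.689, -0.791,  0.067]), 'moment': array([-0.001,  0.021, -0.034]), 'grip_width': np.float64(0.087)} 0.0187
```

View pics/scene0b.png

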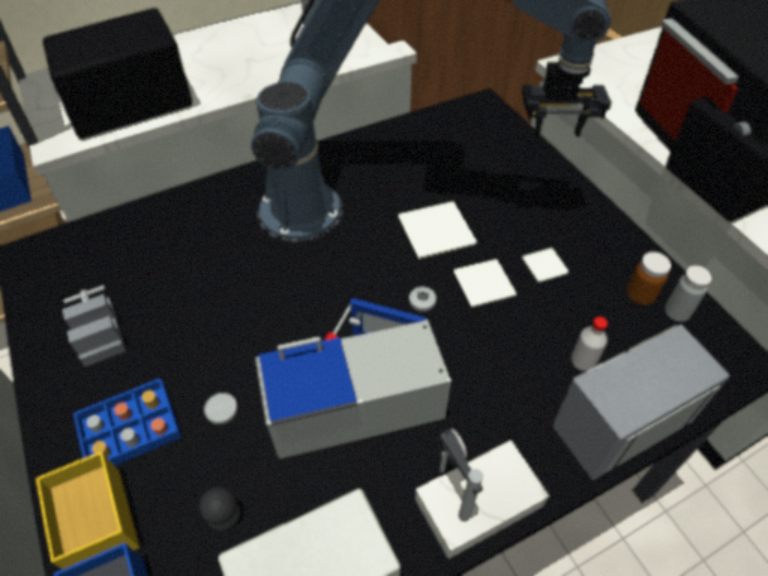

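View pics/top0b.png

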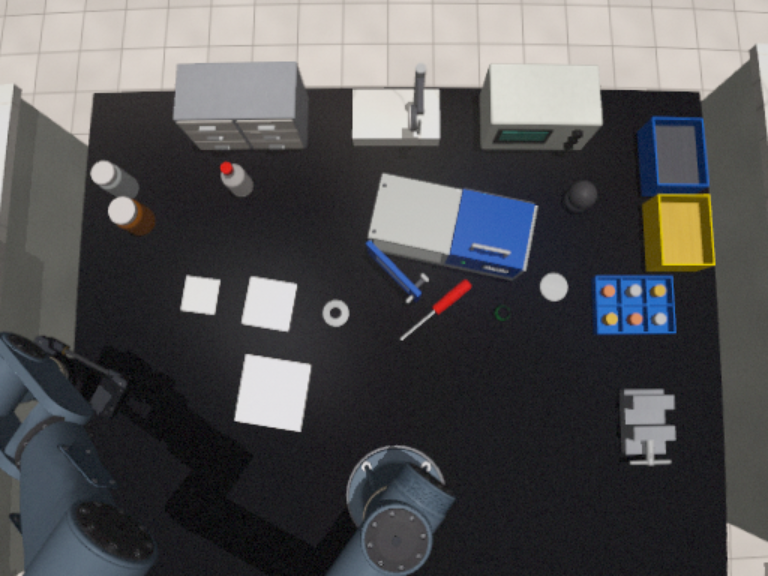

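Top view (768-px scale): tile-like things at (200,295) small, (270,303) middle and (273,393) large, so I take the middle one. The cabinet is at about (453,225), with the flap on its right half, the handle at (490,250), and the open door from (368,243) to (417,295).

Run:
```python
from h import *
crop('top0',230,105,370,235,5,'tc'); crop('scene0',160,190,310,310,5,'sc'); crop('top0',110,170,220,290,5,'tt')
```

```text
(no output)
```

View pics/tc.png

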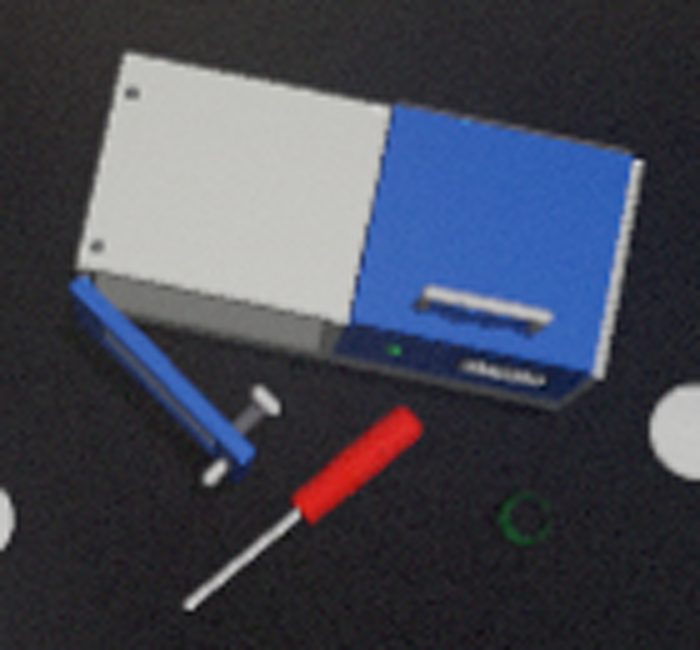

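View pics/sc.png

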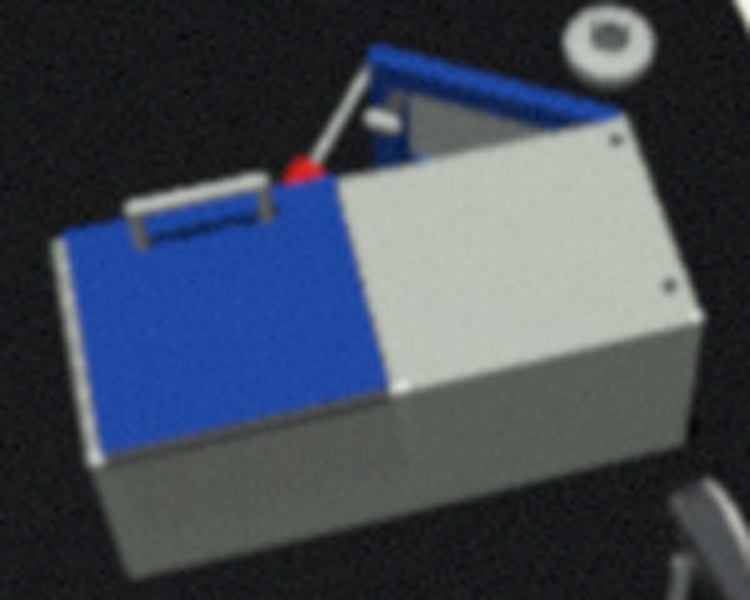

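View pics/tt.png

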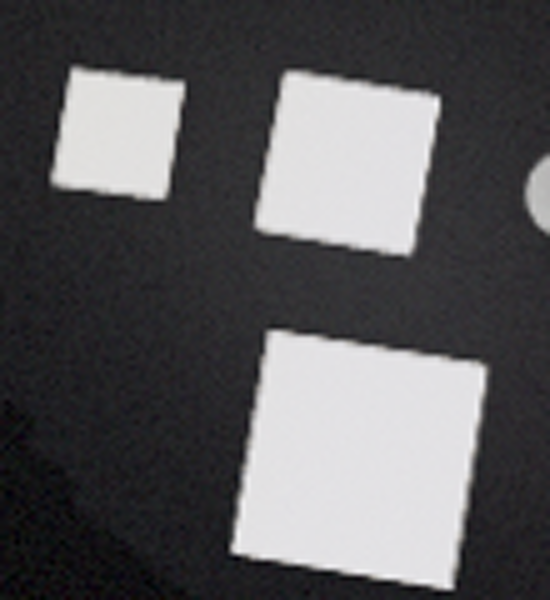

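```bash
cat > fit.py <<'E'
from h import *
from scipy.optimize import least_squares
t=load('top0');s=load('scene0')
def px(off,uv): return np.array(off)+(np.array(uv,float)+.5)/5-.5
T=lambda *uv: px((230,105),uv); S=lambda *uv: px((160,190),uv)
obs=[(t,T(125,53),(.07,.165,.15)),(t,T(78,268),(-.07,.165,.15)),(t,T(643,160),(.07,-.165,.15)),(t,T(602,378),(-.07,-.165,.15)),
(t,T(557,410),(-.07,-.165,.0)),
(s,S(703,318),(.07,.165,.15)),(s,S(625,115),(-.07,.165,.15)),(s,S(97,462),(.07,-.165,.15)),(s,S(685,445),(.07,.165,0)),(s,S(135,578),(.07,-.165,0)),(s,S(53,238),(-.07,-.165,.15))]
def W(p,X):
    c,n=np.cos(p[2]),np.sin(p[2]); X=np.asarray(X); return np.array([p[0]+c*X[0]-n*X[1],p[1]+n*X[0]+c*X[1],X[2]])
f=lambda p: np.concatenate([proj(c,W(p,X))[0]-u for c,u,X in obs])
r=least_squares(f,[.6,-.1,0],loss='soft_l1'); p=r.x
if __name__=='__main__':
    print(np.round(p,4),np.degrees(p[2]));print(np.round(f(p).reshape(-1,2),1))
    h1,h2=T(425,293),T(552,318); a=atz(t,h1,.1975);b=atz(t,h2,.1975);print('handle top',a,b,(a+b)/2)
    m,_=tri(t,(h1+h2)/2,s,(S(128,208)+S(268,180))/2);print('tri',m,_)
    print('handle pred',W(p,(-.05,-.0825,.1935)),W(p,(-.05,-.08,.1935)))
    # door top edge z=.14
    hin=W(p,(-.07,.165,.14));print('hinge',hin)
    for uv in [(88,278),(72,288),(254,455),(240,466)]: 
        q=atz(t,T(*uv),.14);print('door',uv,q, np.linalg.norm(q-hin))
    for uv in [(372,45),(370,60),(625,112)]: print('doorS',atz(s,S(*uv),.14))
    q=[atz(t,px((110,170),u),.006) for u in[(285,70),(441,95),(412,257),(255,230)]];print('tile',np.mean(q,0),np.linalg.norm(np.diff(q,axis=0),axis=1))
    for n,uv,z in [('disc',(555,287),.012),('ring',(336,313),.04),('bottlecap',(228,170),.14),('ball',(581,195),.045),('greenring',(503,312),.038)]: print(n,atz(t,(np.array(uv)+.5)/1.5-.5,z))
    for uv in [(188,605),(300,510),(412,418)]: print('sd',atz(t,T(*uv),.012))
E
python3 fit.py
```

```text
[ 0.5826 -0.1179 -0.21  ] -12.032932785884551
[[-0.5 -0.1]
 [-0.7 -0.3]
 [-0.7 -0. ]
 [-0.5 -0.2]
 [-0.8  0. ]
 [-0.2 -0.2]
 [-0.2 -0.4]
 [-1.4  0.1]
 [-0.6  0.2]
 [-0.7  0.7]
 [-0.   0.3]]
handle top [ 0.52258747 -0.15174558  0.1975    ] [ 0.50762769 -0.22686745  0.1975    ] [ 0.51510758 -0.18930652  0.1975    ]
tri [ 0.51646354 -0.18897753  0.19239256] 0.002416804075053848
handle pred [ 0.51647638 -0.18813722  0.1935    ] [ 0.51699756 -0.18569215  0.1935    ]
hinge [0.54851311 0.05809417 0.14      ]
door (88, 278) [0.54341507 0.05001855 0.14      ] 0.00955016024671734
door (72, 288) [0.53710155 0.05992665 0.14      ] 0.011557752314693562
door (254, 455) [ 0.43271179 -0.05241876  0.14      ] 0.1600720200733163
door (240, 466) [ 0.42592423 -0.04379106  0.14      ] 0.15940085206934576
doorS [ 0.42967492 -0.04677267  0.14      ]
doorS [ 0.43936836 -0.05262581  0.14      ]
doorS [0.54193006 0.06305989 0.14      ]
tile [0.42563305 0.28699975 0.006     ] [0.10973537 0.11220951 0.10966654]
disc [ 0.46235063 -0.36357827  0.012     ]
ring [0.40119021 0.13061483 0.04      ]
bottlecap [0.69725335 0.35534061 0.14      ]
ball [ 0.66890746 -0.42254475  0.045     ]
greenring [ 0.40340046 -0.23856674  0.038     ]
sd [ 0.34590201 -0.013153    0.012     ]
sd [ 0.40991724 -0.08893073  0.012     ]
sd [ 0.47260103 -0.16569212  0.012     ]
```

Run:
```python
from fit import *
from scipy.spatial.transform import Rotation as Rn
o=get_obs();M=Rn.from_quat(o['tool_rot']).as_matrix();print(np.round(M,3), 'jaw yaw',np.degrees(np.arctan2(M[1,2],M[0,2])),o['position'],o['q'])
H=W(p,(-.07,.165,.132))
for th in (.75,.65,.61,.5,.4,.3,.2,.13,.1,.05,0,-.05):
    a=p[2]-np.pi/2-th; d=np.array([np.cos(a),np.sin(a)]);n=np.array([d[1],-d[0]]) 
    n= n if n@np.array([np.cos(p[2]),np.sin(p[2])])<0 else -n
    q=H[:2]+.13*d+.014*n; print(th,'push',np.round(q,4),'tip ctr(+15)',np.round(q+.0155*n,4),np.round(n,2))
for uv in [(88,278),(72,288),(254,455),(240,466)]:
    q=atz(t,T(*uv),.14)-H; a=np.arctan2(q[1],q[0]); print(uv,p[2]-np.pi/2-a)
print('bar',W(p,(-.05,-.0825,.1935)),'tab',W(p,(-.015,-.0825,.133)))
```

```text
[[ 0.906 -0.001  0.423]
 [-0.423 -0.002  0.906]
 [-0.    -1.    -0.002]] jaw yaw 64.97435949822574 [0.26391799 0.56571524 0.18675568] [ 9.55524066e-01  5.28379903e-01  1.43380489e+00  8.73555164e-07
  1.18141849e+00 -1.78492416e-01]
0.75 push [ 0.434 -0.005] tip ctr(+15) [0.4251 0.0077] [-0.57  0.82]
0.65 push [ 0.4409 -0.0161] tip ctr(+15) [ 0.4307 -0.0044] [-0.65  0.76]
0.61 push [ 0.4439 -0.0204] tip ctr(+15) [ 0.4333 -0.009 ] [-0.68  0.73]
0.5 push [ 0.4532 -0.0314] tip ctr(+15) [ 0.4414 -0.0213] [-0.76  0.65]
0.4 push [ 0.4626 -0.0404] tip ctr(+15) [ 0.4499 -0.0316] [-0.82  0.57]
0.3 push [ 0.4728 -0.0485] tip ctr(+15) [ 0.4593 -0.041 ] [-0.87  0.49]
0.2 push [ 0.4839 -0.0556] tip ctr(+15) [ 0.4696 -0.0494] [-0.92  0.4 ]
0.13 push [ 0.492  -0.0598] tip ctr(+15) [ 0.4773 -0.0546] [-0.94  0.33]
0.1 push [ 0.4955 -0.0614] tip ctr(+15) [ 0.4808 -0.0567] [-0.95  0.31]
0.05 push [ 0.5016 -0.0639] tip ctr(+15) [ 0.4866 -0.06  ] [-0.97  0.26]
0 push [ 0.5077 -0.0661] tip ctr(+15) [ 0.4926 -0.0629] [-0.98  0.21]
-0.05 push [ 0.514 -0.068] tip ctr(+15) [ 0.4987 -0.0655] [-0.99  0.16]
(88, 278) 0.35309415850873527
(72, 288) -4.763181490598192
(254, 455) 0.5987470938879291
(240, 466) 0.6673554635647612
bar [ 0.51647638 -0.18813722  0.1935    ] tab [ 0.55070736 -0.19543381  0.133     ]
```

Call:
{"method": "arm_command", "body": {
  "plan": [
    [[0.3,-1.1,0],-0.8],
    [[0.7,-2.5,0],-1.8],
    [[1.1,-4.0,0.1],-2.9],
    [[1.55,-5.6,0.1],-4.0],
    [[2.0,-7.2,0.2],-5.1]
  ],
  "fingers": -1,
  "force": 20
}}

```text
time: 0.6
position: [0.314, 0.3846, 0.1921]
tool_rot: [0.639, -0.303, 0.303, -0.639]
ft_force: [1.2, 0.6, 0.7]
grip_width: 0.055
```

Call:
{"method": "arm_command", "body": {
  "plan": [
    [[0.4,-1.44,0],-1.0],
    [[0.8,-2.9,0],-2.0],
    [[1.2,-4.3,0.1],-3.1],
    [[1.6,-5.8,0.1],-4.1],
    [[2.0,-7.2,0.2],-5.1]
  ]
}}

```text
time: 1.1
position: [0.364, 0.2047, 0.1974]
tool_rot: [0.557, -0.437, 0.436, -0.556]
ft_force: [0.6, 0.3, -0.1]
grip_width: 0.015
```

Call:
{"method": "arm_command", "body": {
  "plan": [
    [[0.4,-1.4,0],-1.0],
    [[0.8,-2.8,0],-2.0],
    [[1.2,-4.2,0.1],-3.1],
    [[1.6,-5.5,0.1],-4.3],
    [[2.0,-7.0,0.2],-5.2]
  ]
}}

```text
time: 1.6
position: [0.4141, 0.0302, 0.2024]
tool_rot: [-0.444, 0.551, -0.55, 0.444]
ft_force: [1.2, 0.1, -1.0]
grip_width: 0.0004
```

Call:
{"method": "arm_command", "body": {
  "plan": [
    [[0,0,-0.8],0],
    [[0,0,-1.6],0],
    [[0,0,-2.4],0],
    [[0,0,-3.2],0],
    [[0.5,-1.0,-3.2],0]
  ]
}}

```text
time: 2.1
position: [0.4219, 0.0086, 0.1201]
tool_rot: [-0.448, 0.552, -0.546, 0.444]
ft_force: [0.2, 0.0, 0.2]
grip_width: 0.0005
```

Call:
{"method": "arm_command", "body": {
  "plan": [
    [[0.1,-0.2,0],0],
    [[0.3,-0.5,0],0],
    [[0.5,-0.9,0],0],
    [[0.7,-1.2,0],0],
    [[0.95,-1.5,0],0]
  ]
}}

```text
time: 2.6
position: [0.4509, -0.0316, 0.1229]
tool_rot: [0.445, -0.55, 0.55, -0.445]
ft_force: [0.5, 0.0, -0.8]
grip_width: 0.0004
```

Run:
```python
from h import *
snap('top','t1');snap('scene','s1')
crop('t1',230,105,370,235,4,'t1c');crop('s1',160,150,330,310,4,'s1c')
print(get_obs()['position'])
```

```text
[ 0.45226882 -0.03233555  0.12296786]
```

View pics/t1c.png

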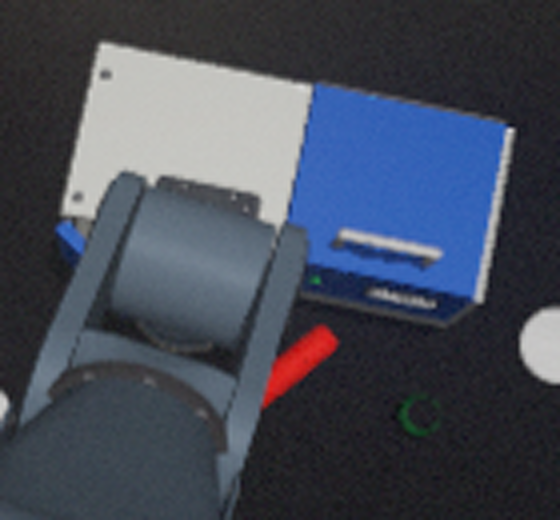

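View pics/s1c.png

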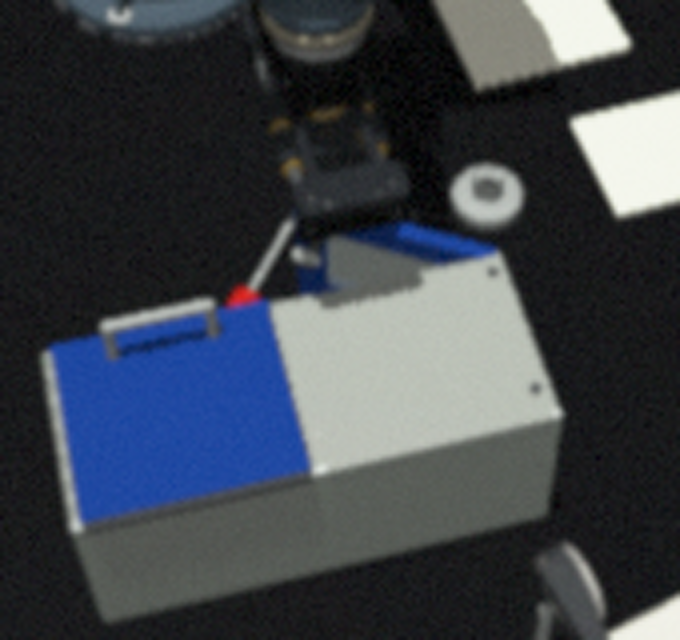

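The door is touched and partly closed, with the gripper clear of the handle. Carrying on along the arc.

Call:
{"method": "arm_command", "body": {
  "plan": [
    [[0.15,-0.2,0],0],
    [[0.3,-0.35,0],0],
    [[0.5,-0.5,0],0],
    [[0.7,-0.68,0],0],
    [[0.9,-0.82,0],0]
  ]
}}

```text
time: 3.2
position: [0.4737, -0.0521, 0.1227]
tool_rot: [0.445, -0.55, 0.55, -0.445]
ft_force: [0.6, 0.7, 0.5]
grip_width: 0.0007
```

Call:
{"method": "arm_command", "body": {
  "plan": [
    [[0.13,-0.08,0],0],
    [[0.26,-0.16,0],0],
    [[0.4,-0.24,0],0],
    [[0.52,-0.3,0],0],
    [[0.65,-0.35,0],0]
  ]
}}

```text
time: 3.7
position: [0.4895, -0.0605, 0.1226]
tool_rot: [-0.445, 0.55, -0.55, 0.445]
ft_force: [0.1, -0.5, -0.6]
grip_width: 0.0002
```

Call:
{"method": "arm_command", "body": {
  "plan": [
    [[0.07,-0.03,0],0],
    [[0.14,-0.05,0],0],
    [[0.21,-0.07,0],0],
    [[0.28,-0.09,0],0],
    [[0.32,-0.1,0],0]
  ]
}}

```text
time: 4.2
position: [0.4975, -0.063, 0.1227]
tool_rot: [0.445, -0.55, 0.55, -0.445]
ft_force: [-0.0, -0.0, 0.2]
grip_width: 0.0001
```

Run:
```python
from h import *
snap('scene','s2')
crop('s2',220,190,310,270,7,'s2c')
```

```text
(no output)
```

View pics/s2c.png

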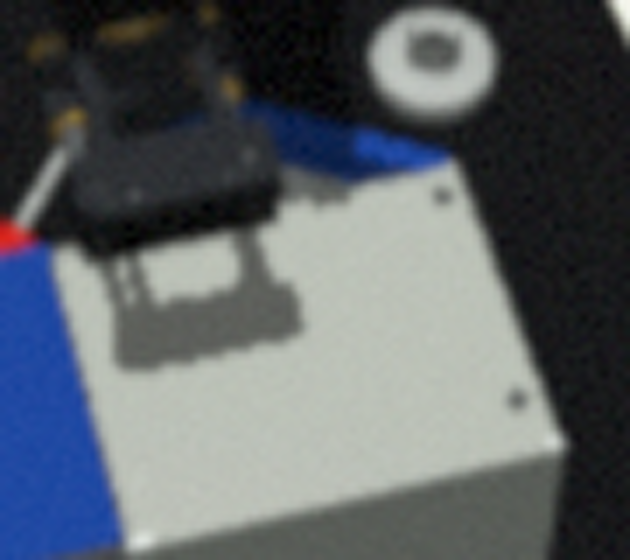

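Run:
```python
from h import *
snap('top','t2')
crop('t2',230,105,370,235,5,'t2c')
s=load('s2');H=np.array([.5485,.0581])
for uv in [(455,150),(250,100),(255,125),(360,180)]:
    f=(220+(uv[0]+.5)/7-.5,190+(uv[1]+.5)/7-.5);print(uv,f,atz(s,f,.14))
```

```text
(455, 150) (284.57142857142856, 211.0) [0.53874932 0.06476158 0.14      ]
(250, 100) (255.28571428571428, 203.85714285714286) [0.47633121 0.00076355 0.14      ]
(255, 125) (256.0, 207.42857142857142) [ 0.48902524 -0.00334017  0.14      ]
(360, 180) (271.0, 215.28571428571428) [0.53414548 0.0223231  0.14      ]
```

View pics/t2c.png

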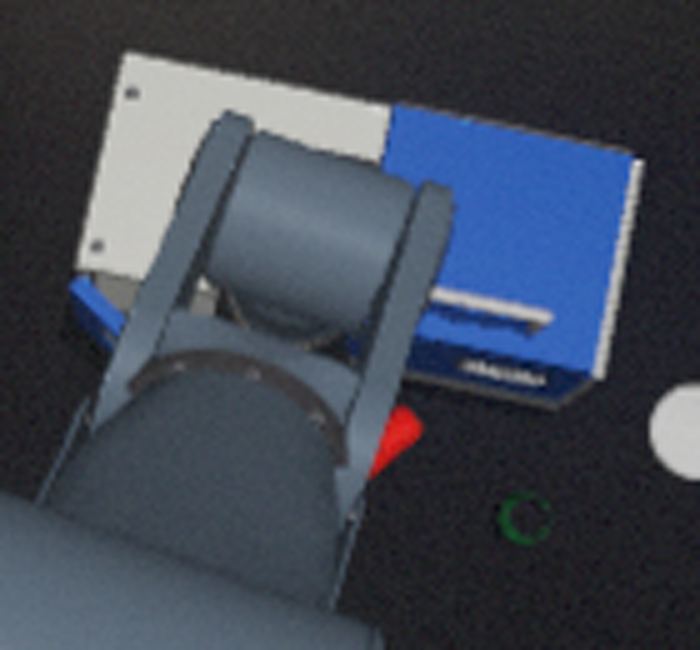

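Run:
```python
from h import *
s=load('s2');o=get_obs();print(o['position'],o['ft_force'],o['grip_width'])
P=o['position'];pts=[P,P+[0,0,.0187],P+[0,0,.07]]
uv=proj(s,pts);print(uv)
im=cv2.imread('pics/s2.png')
for a,b in ((200,130),):
    k=6;c=cv2.resize(im[b:b+95,a:a+110],None,fx=k,fy=k,interpolation=cv2.INTER_CUBIC)
    c=np.clip(c.astype(float)*1.8,0,255).astype(np.uint8)
    for u in uv: cv2.circle(c,tuple(int(v) for v in ((u-[a,b])*k+3)),4,(0,255,0),1)
    cv2.imwrite('pics/s2d.png',c)
```

```text
[ 0.4975019  -0.06295407  0.12265324] [ 0.69643967 -0.16540396 -0.20856436] 0.0002832930870154515
[[239.13375045 220.56480921]
 [238.88831271 216.83715224]
 [238.18434064 206.11857001]]
```

View pics/s2d.png

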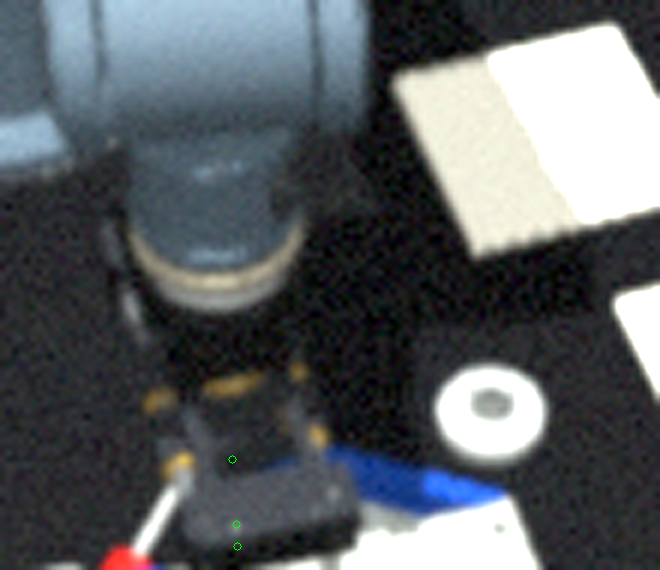

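Run:
```python
from fit import *
def door(th):
    H=W(p,(-.07,.165,0))[:2];a=p[2]-np.pi/2-th;d=np.array([np.cos(a),np.sin(a)]);n=np.array([d[1],-d[0]]); n=n if n@[np.cos(p[2]),np.sin(p[2])]<0 else -n
    return [[*(H+u*d+v*n),z] for z in(.14,.022) for u,v in((0,.002),(.155,.002),(.155,.014),(0,.014))]
for fn,a,b,w,h,k,br in(('s2',200,150,110,90,6,1.8),('t2',230,130,110,90,6,1.8),('s0' if 0 else 'scene0',200,150,110,90,6,1)):
    c0=load(fn);im=cv2.imread(f'pics/{fn}.png')
    c=cv2.resize(im[b:b+h,a:a+w],None,fx=k,fy=k,interpolation=cv2.INTER_CUBIC);c=np.clip(c.astype(float)*br,0,255).astype(np.uint8)
    for th,col in((.63,(0,255,0)),(.4,(0,255,255)),(.2,(255,0,255))):
        uv=((proj(c0,door(th))-[a,b]+.5)*k).astype(int)
        cv2.polylines(c,[uv[:4].reshape(-1,1,2)],True,col,1)
    cv2.imwrite(f'pics/{fn}_ov.png',c)
```

```text
(no output)
```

View pics/s2_ov.png

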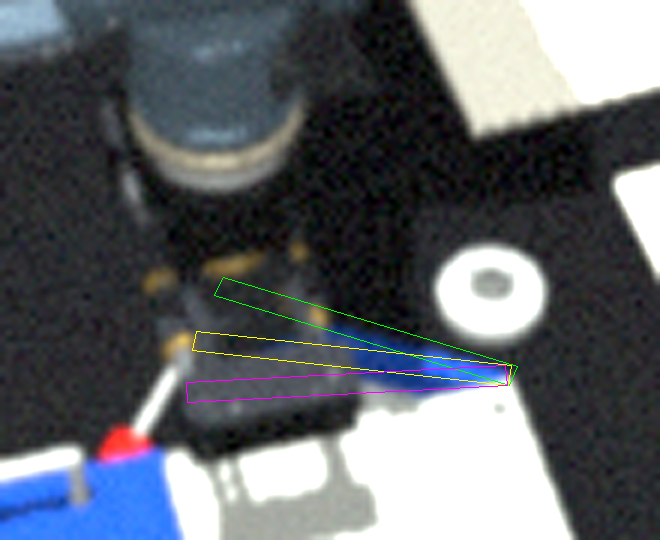

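View pics/t2_ov.png

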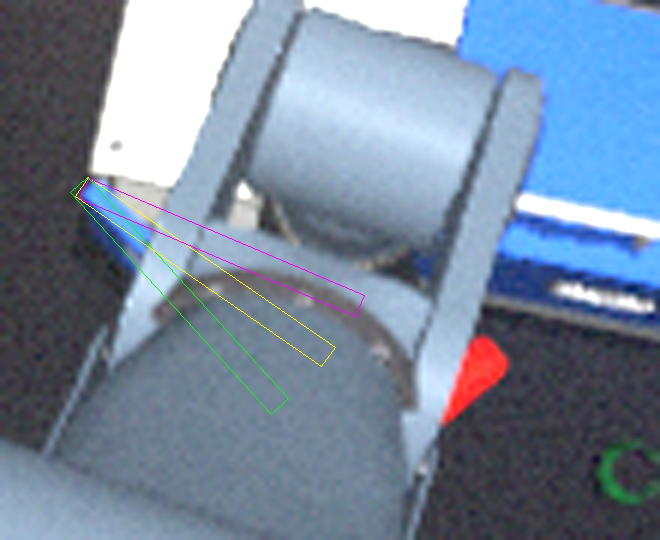

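View pics/scene0_ov.png

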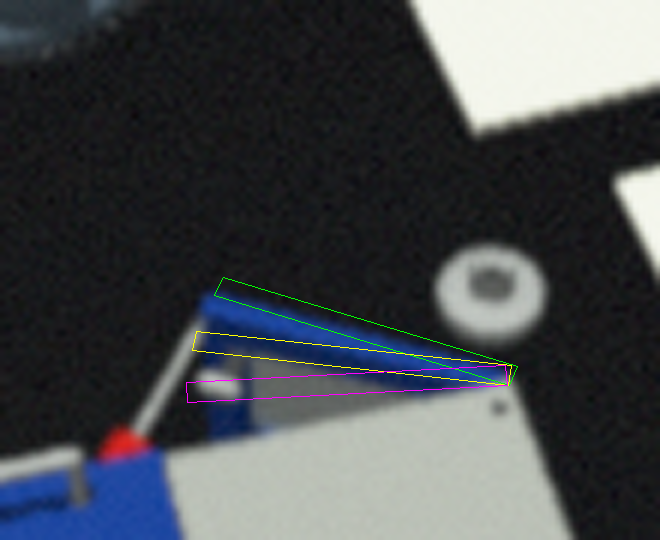

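Run:
```python
import cv2,numpy as np
r=[]
for fn in('top0','t1','t2'):
    im=cv2.imread(f'pics/{fn}.png')[150:190,238:268]; r.append(np.clip(cv2.resize(im,None,fx=8,fy=8,interpolation=cv2.INTER_CUBIC).astype(float)*1.8,0,255))
q=[]
for fn in('scene0','s1','s2'):
    im=cv2.imread(f'pics/{fn}.png')[190:220,245:290]; q.append(np.clip(cv2.resize(im,None,fx=6,fy=6,interpolation=cv2.INTER_CUBIC).astype(float)*1.8,0,255))
cv2.imwrite('pics/cmp.png',np.hstack(r));cv2.imwrite('pics/cmp2.png',np.hstack(q))
```

```text
[ WARN:0@0.173] global loadsave.cpp:1063 imwrite_ Unsupported depth image for selected encoder is fallbacked to CV_8U.
```

View pics/cmp.png

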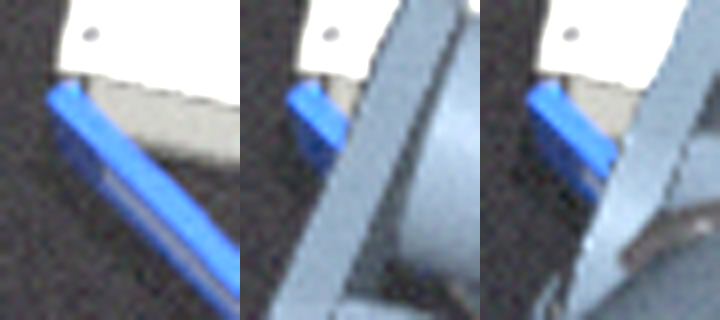

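View pics/cmp2.png

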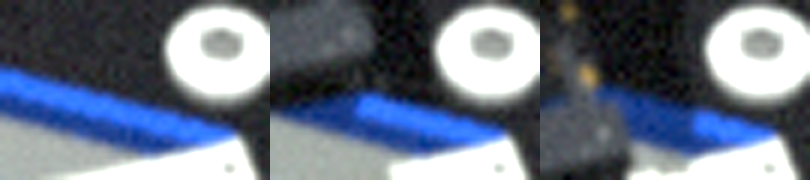

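Run:
```python
from h import *
s=load('scene0');P=np.array([.264,.566,.187]);j=np.array([.423,.906,0]);w=np.array([.906,-.423,0])
im=cv2.imread('pics/scene0.png');a,b,k=330,10,7
c=np.clip(cv2.resize(im[b:b+90,a:a+100],None,fx=k,fy=k,interpolation=cv2.INTER_CUBIC).astype(float)*1.8,0,255).astype(np.uint8)
for g in(.0435,-.0435):
  for z,col in((0,(0,255,0)),(.0187,(0,255,255)),(.07,(255,0,255))):
    u=proj(s,P+g*j+[0,0,z])[0]; cv2.circle(c,tuple(int(v) for v in ((u-[a,b]+.5)*k)),4,col,1)
cv2.imwrite('pics/g0.png',c)
```

```text
(no output)
```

View pics/g0.png

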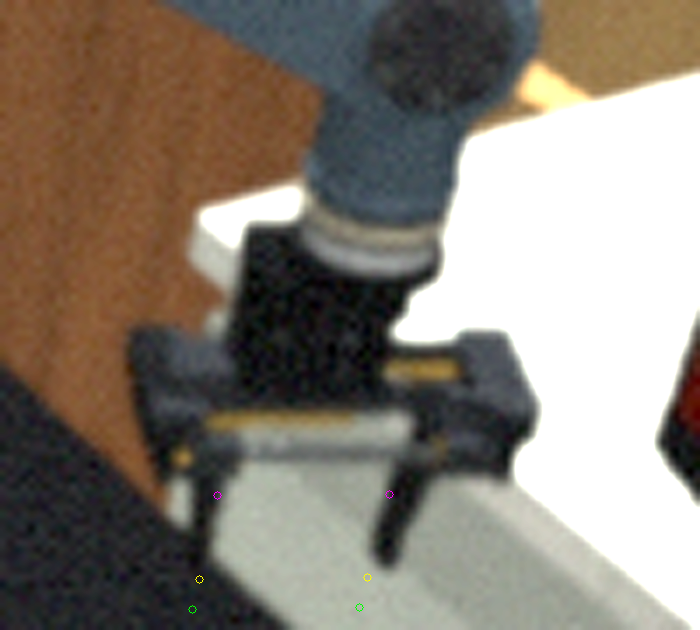

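The door has not moved. In the start picture the fingertips also sit about 25 mm higher than the stated TCP, so the shut fingers went over the door's top edge. I'll back off and measure the shut fingertips in the pictures.

Call:
{"method": "arm_command", "body": {
  "plan": [
    [[0,0,1],0],
    [[-0.4,0.3,2],1.4],
    [[-1.5,1.5,2],2.9],
    [[-2.5,2.7,2],4.4],
    [[-3.3,3.7,2],6]
  ]
}}

```text
time: 4.8
position: [0.4129, 0.0308, 0.1727]
tool_rot: [0.573, -0.415, 0.414, -0.573]
ft_force: [0.0, 0.1, 0.2]
grip_width: 0.0002
```

Call:
{"method": "arm_command", "body": {
  "plan": [
    [[0,0.2,-0.4],1.5],
    [[0,0.4,-0.8],3],
    [[0,0.4,-1],4.5],
    [[0,0.4,-1],6],
    [[0,0.4,-1],6]
  ]
}}

```text
time: 5.3
position: [0.4146, 0.0397, 0.1475]
tool_rot: [0.66, -0.254, 0.253, -0.66]
ft_force: [0.0, 0.2, -0.3]
grip_width: 0.0005
```

Run:
```python
from h import *
from scipy.spatial.transform import Rotation as Rn
s=snap('scene','s3');t=snap('top','t3');o=get_obs();P=o['position'];M=Rn.from_quat(o['tool_rot']).as_matrix();j=M[:,2];print(P,j,o['grip_width'])
im=cv2.imread('pics/s3.png');u0=proj(s,P)[0];print(u0);a,b,k=int(u0[0])-50,int(u0[1])-60,7
c=np.clip(cv2.resize(im[b:b+85,a:a+100],None,fx=k,fy=k,interpolation=cv2.INTER_CUBIC).astype(float)*2.2,0,255).astype(np.uint8)
for z,col in((0,(0,255,0)),(.0187,(0,255,255)),(.07,(255,0,255))):
    u=proj(s,P+[0,0,z])[0]; cv2.circle(c,tuple(int(v) for v in ((u-[a,b]+.5)*k)),4,col,1)
cv2.imwrite('pics/g3.png',c)
```

```text
[0.41488853 0.03956713 0.14773494] [6.71562475e-01 7.40947926e-01 1.20009125e-04] 0.000413930916116187
[257.48107881 183.41657051]
```

View pics/g3.png

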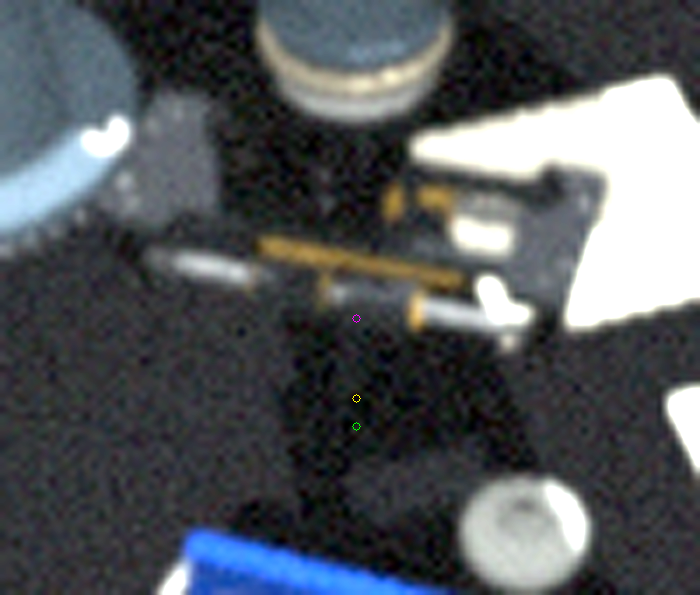

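Run:
```python
from h import *
for i in range(4): pass
s=load('s3');im=cv2.imread('pics/s3.png');a,b,k=227,150,10
g=cv2.bilateralFilter(im,7,12,5)[b:b+50,a:a+60].astype(float)
c=np.clip((cv2.resize(g,None,fx=k,fy=k,interpolation=cv2.INTER_CUBIC)-5)*6,0,255).astype(np.uint8)
P=np.array([.4149,.0396,.1477])
for z,col in((0,(0,255,0)),(.0187,(0,255,255)),(.07,(255,0,255))):
    u=proj(s,P+[0,0,z])[0]; cv2.circle(c,tuple(int(v) for v in ((u-[a,b]+.5)*k)),4,col,1)
cv2.imwrite('pics/g3b.png',c)
```

```text
(no output)
```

View pics/g3b.png

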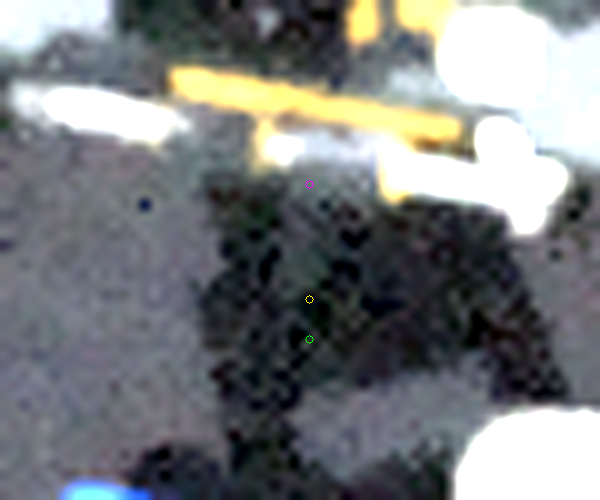

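Call:
{"method": "arm_command", "body": {
  "plan": [
    [[0.5,-0.2,1.6],0.5],
    [[2.2,-0.8,2.4],1],
    [[4.0,-1.5,2.8],1.5],
    [[5.9,-2.2,2.8],2],
    [[7.7,-2.8,2.8],2]
  ]
}}

```text
time: 5.9
position: [0.6095, -0.0315, 0.2187]
tool_rot: [-0.679, 0.195, -0.197, 0.679]
ft_force: [0.9, -0.3, 0.7]
grip_width: 0.0005
```

Run:
```python
from h import *
from scipy.spatial.transform import Rotation as Rn
s=snap('scene','s4');o=get_obs();P=o['position'];M=Rn.from_quat(o['tool_rot']).as_matrix();j=M[:,2];print(P,j,o['grip_width'])
im=cv2.imread('pics/s4.png');u0=proj(s,P)[0];print(u0);a,b,k=int(u0[0])-40,int(u0[1])-50,8
c=np.clip(cv2.resize(im[b:b+72,a:a+90],None,fx=k,fy=k,interpolation=cv2.INTER_CUBIC).astype(float)*1.,0,255).astype(np.uint8)
for z,col in((0,(0,255,0)),(.0187,(0,255,255)),(.07,(255,0,255))):
    u=proj(s,P+[0,0,z])[0]; cv2.circle(c,tuple(int(v) for v in ((u-[a,b]+.5)*k)),4,col,1)
cv2.imwrite('pics/g4.png',c)
```

```text
[ 0.61840328 -0.03522053  0.21803302] [0.53409786 0.84541495 0.00361142] 0.00033387470570721414
[267.55190266 229.46059112]
```

View pics/g4.png

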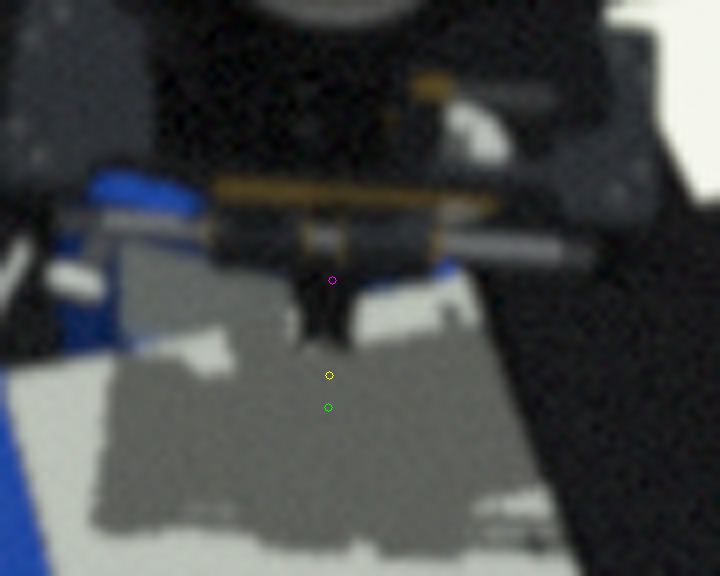

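Run:
```python
from h import *
s=snap('scene','s5');o=get_obs();P=o['position'];print(P)
im=cv2.imread('pics/s5.png');u0=proj(s,P)[0];print(u0);a,b,k=int(u0[0])-30,int(u0[1])-35,12
c=cv2.resize(im[b:b+48,a:a+60],None,fx=k,fy=k,interpolation=cv2.INTER_CUBIC)
for z,col in((0,(0,255,0)),(.0187,(0,255,255)),(.025,(0,0,255)),(.07,(255,0,255))):
    u=proj(s,P+[0,0,z])[0]; cv2.circle(c,tuple(int(v) for v in ((u-[a,b]+.5)*k)),4,col,1)
cv2.imwrite('pics/g5.png',c)
```

```text
[ 0.61371818 -0.03354548  0.21743023]
[267.27094324 228.00792692]
```

View pics/g5.png

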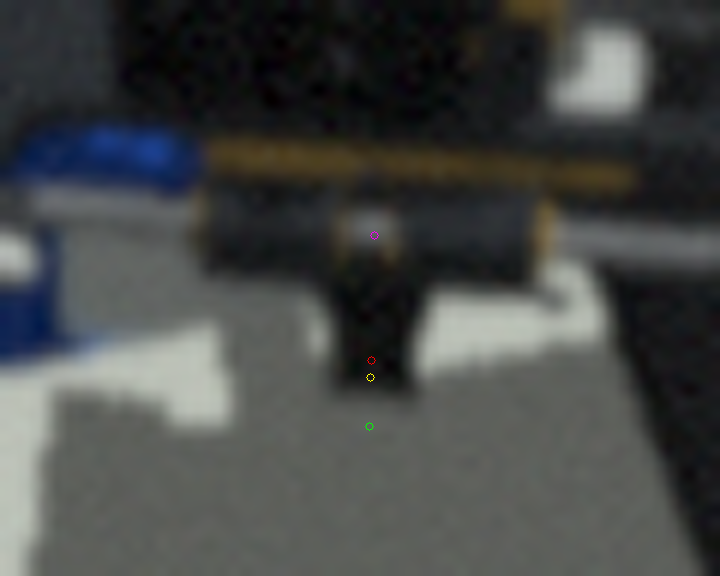

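Run:
```python
from h import *
for i in range(3):
    P0=get_obs()['position'];s=snap('scene',f's6{i}');P=get_obs()['position'];print(P0,P)
    print(proj(s,P))
c=[cv2.resize(cv2.imread(f'pics/{f}.png')[192:240,240:295],None,fx=5,fy=5) for f in('s5','s60','s62')]
cv2.imwrite('pics/g6.png',np.hstack(c)[:, :800])
a,b,k=240,192,12
im=np.mean([cv2.imread(f'pics/s6{i}.png').astype(float) for i in range(3)],0)
c=cv2.resize(im[b:b+48,a:a+60],None,fx=k,fy=k,interpolation=cv2.INTER_CUBIC)
for z,col in((0,(0,255,0)),(.0187,(0,255,255)),(.025,(0,0,255)),(.07,(255,0,255))):
    u=proj(s,P+[0,0,z])[0]; cv2.circle(c,tuple(int(v) for v in ((u-[a,b]+.5)*k)),4,col,1)
cv2.imwrite('pics/g7.png',c)
```

```text
[ 0.61371818 -0.03354548  0.21743023] [ 0.60974313 -0.03185927  0.21690396]
[[267.12371559 226.74730211]]
[ 0.60974313 -0.03185927  0.21690396] [ 0.60738549 -0.03083893  0.21676268]
[[267.04464673 225.96314676]]
[ 0.60738549 -0.03083893  0.21676268] [ 0.60621206 -0.0302237   0.21690669]
[[267.04297166 225.51187103]][ WARN:0@11.526] global loadsave.cpp:1063 imwrite_ Unsupported depth image for selected encoder is fallbacked to CV_8U.
```

View pics/g7.png

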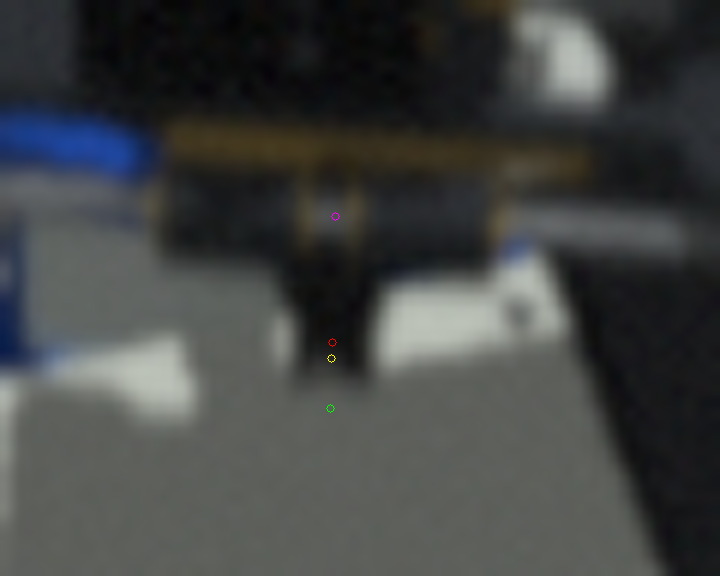

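Call:
{"method": "arm_command", "body": {
  "plan": [
    [[0,0,-0.8],0],
    [[0,0,-1.6],0],
    [[0,0,-2.3],0],
    [[0,0,-2.8],0],
    [[0,0,-3.0],0]
  ]
}}

```text
time: 6.65
position: [0.6054, -0.0297, 0.1416]
tool_rot: [0.68, -0.196, 0.194, -0.68]
ft_force: [-0.0, -1.6, 0.3]
grip_width: 0.0005
```

Call:
{"method": "arm_command", "body": {
  "plan": [
    [[0,0,-0.1],0],
    [[0,0,-0.2],0],
    [[0,0,-0.3],0]
  ]
}}

```text
time: 6.95
position: [0.6079, -0.0305, 0.1358]
tool_rot: [-0.68, 0.194, -0.196, 0.68]
ft_force: [-0.5, -0.6, 0.3]
grip_width: 0.0005
```

Call:
{"method": "arm_command", "body": {
  "plan": [
    [[0,0,-0.1],0],
    [[0,0,-0.2],0],
    [[0,0,-0.3],0]
  ]
}}

```text
time: 7.25
position: [0.6075, -0.0305, 0.1276]
tool_rot: [-0.68, 0.195, -0.195, 0.68]
ft_force: [0.5, -1.0, -0.9]
grip_width: 0.0006
```

Call:
{"method": "arm_command", "body": {
  "plan": [
    [[0,0,-0.08],0],
    [[0,0,-0.16],0],
    [[0,0,-0.16],0]
  ]
}}

```text
time: 7.55
position: [0.6071, -0.0304, 0.1233]
tool_rot: [0.68, -0.195, 0.195, -0.68]
ft_force: [0.4, 0.2, 1.1]
grip_width: 0.0006
```

Call:
{"method": "arm_command", "body": {
  "plan": [
    [[0,0,-0.06],0],
    [[0,0,-0.12],0],
    [[0,0,-0.12],0]
  ]
}}

```text
time: 7.85
position: [0.6072, -0.0304, 0.1204]
tool_rot: [0.68, -0.195, 0.195, -0.68]
ft_force: [-0.4, -0.5, -0.8]
grip_width: 0.0002
```

Call:
{"method": "arm_command", "body": {
  "plan": [
    [[0,0,-0.06],0],
    [[0,0,-0.12],0],
    [[0,0,-0.12],0]
  ]
}}

```text
time: 8.15
position: [0.6072, -0.0304, 0.1174]
tool_rot: [0.68, -0.195, 0.195, -0.68]
ft_force: [-0.4, -0.2, 0.1]
grip_width: 0.0006
```

Run:
```python
from h import *
s=snap('scene','s8');o=get_obs();P=o['position'];print(P,o['ft_force'],o['joint_torque'])
im=cv2.imread('pics/s8.png');u0=proj(s,P)[0];a,b,k=int(u0[0])-45,int(u0[1])-45,8
c=cv2.resize(im[b:b+65,a:a+90],None,fx=k,fy=k,interpolation=cv2.INTER_CUBIC)
for z,col in((0,(0,255,0)),(.0187,(0,255,255)),(.07,(255,0,255))):
    u=proj(s,P+[0,0,z])[0]; cv2.circle(c,tuple(int(v) for v in ((u-[a,b]+.5)*k)),4,col,1)
cv2.imwrite('pics/g8.png',c)
```

```text
[ 0.60723972 -0.03041962  0.11749557] [-0.04478197 -0.61109464  0.18723824] [-4.43585246e-03 -4.39853239e+01 -1.49590114e+01 -9.31240880e-03
  8.30430910e-02  4.00336351e-07]
```

View pics/g8.png

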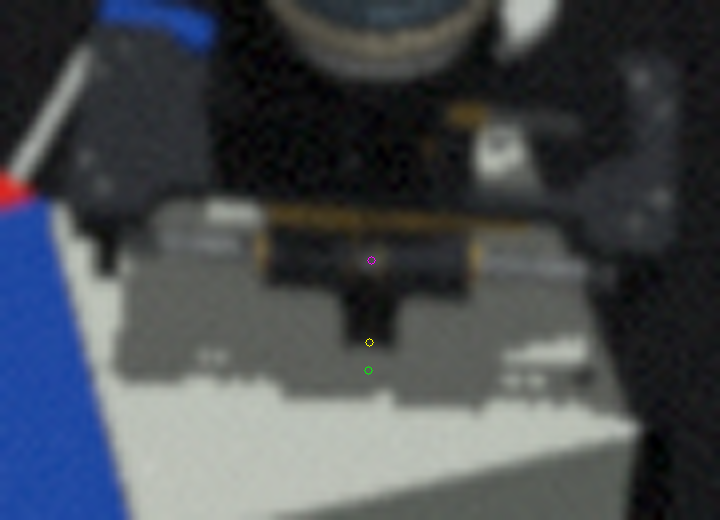

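Call:
{"method": "arm_command", "body": {
  "plan": [
    [[0,0,-0.05],0],
    [[0,0,-0.1],0],
    [[0,0,-0.1],0]
  ]
}}

```text
time: 8.5
position: [0.6075, -0.0305, 0.1156]
tool_rot: [0.68, -0.195, 0.195, -0.68]
ft_force: [-0.3, 0.5, 3.0]
grip_width: 0.0006
```

Call:
{"method": "arm_command", "body": {
  "plan": [
    [[0,0,-0.05],0],
    [[0,0,-0.1],0],
    [[0,0,-0.1],0]
  ]
}}

```text
time: 8.8
position: [0.6075, -0.0305, 0.1155]
tool_rot: [0.68, -0.195, 0.195, -0.68]
ft_force: [-4.6, 1.0, 14.7]
grip_width: 0.0005
```

Run:
```python
from h import *
o=get_obs();print({k:np.round(o[k],4) for k in('position','ft_force','moment','q','tool_rot')})
```

```text
{'position': array([ 0.6075, -0.0305,  0.1155]), 'ft_force': array([-4.554 ,  1.0093, 14.6663]), 'moment': array([ 0.1094,  0.8031, -0.0312]), 'q': array([-2.3350e-01,  5.9210e-01,  1.5444e+00, -3.0000e-04,  1.0039e+00,
       -1.2454e+00]), 'tool_rot': array([ 0.6798, -0.1945,  0.1954, -0.6796])}
```

Light contact with the roof (z = 0.150) came at a reported TCP z of 0.1156, with a moment that fits contact at the fingertips. The real tips are therefore about 34 mm above the reported TCP, and I'll apply that offset from here on. Back to the door.

Call:
{"method": "arm_command", "body": {
  "plan": [
    [[0,0,0.8],0],
    [[-0.8,0.2,1.7],-1.6],
    [[-2.2,0.7,1.9],-3.2],
    [[-3.8,1.3,1.9],-4.8],
    [[-5.4,1.9,1.9],-6.4]
  ]
}}

```text
time: 9.3
position: [0.4713, 0.0174, 0.1603]
tool_rot: [-0.598, 0.376, -0.377, 0.599]
ft_force: [0.4, 0.2, 0.2]
grip_width: 0.0003
```

Call:
{"method": "arm_command", "body": {
  "plan": [
    [[-1.1,0.4,0],-1.6],
    [[-2.0,0.7,0],-3.2],
    [[-2.7,0.95,0],-4.8],
    [[-2.7,1.0,-0.3],-6.4],
    [[-2.7,1.0,-0.8],-7.6]
  ]
}}

```text
time: 9.8
position: [0.4051, 0.0423, 0.1407]
tool_rot: [0.443, -0.55, 0.551, -0.444]
ft_force: [-0.3, -0.3, -0.4]
grip_width: 0.0007
```

Call:
{"method": "arm_command", "body": {
  "plan": [
    [[0,0,-0.6],0],
    [[0,0,-1.2],0],
    [[0,0,-1.8],0],
    [[0,0,-1.8],0]
  ]
}}

```text
time: 10.2
position: [0.4036, 0.0422, 0.0939]
tool_rot: [-0.446, 0.551, -0.549, 0.444]
ft_force: [-0.5, -0.0, 0.5]
grip_width: 0.0004
```

Call:
{"method": "arm_command", "body": {
  "plan": [
    [[0.3,-0.6,-0.2],0],
    [[0.7,-1.2,-0.3],0],
    [[1.05,-1.85,-0.3],0],
    [[1.3,-2.2,-0.3],0],
    [[1.5,-2.5,-0.3],0]
  ]
}}

```text
time: 10.7
position: [0.443, -0.021, 0.0881]
tool_rot: [0.444, -0.55, 0.55, -0.445]
ft_force: [-0.4, 0.0, 0.9]
grip_width: 0.0003
```

Call:
{"method": "arm_command", "body": {
  "plan": [
    [[0.15,-0.2,0],0],
    [[0.35,-0.45,0],0],
    [[0.5,-0.6,0],0],
    [[0.7,-0.8,0],0],
    [[0.9,-0.95,0],0]
  ]
}}

```text
time: 11.2
position: [0.4651, -0.0444, 0.0876]
tool_rot: [-0.445, 0.55, -0.55, 0.445]
ft_force: [-0.6, 0.6, -0.5]
grip_width: 0.0003
```

Run:
```python
from h import *
snap('scene','s9');print(get_obs()['position'],get_obs()['ft_force'])
crop('s9',200,170,310,260,6,'s9c')
```

```text
[ 0.46669274 -0.0452256   0.08775599] [-0.06948782  0.64709489  0.49150552]
```

View pics/s9c.png

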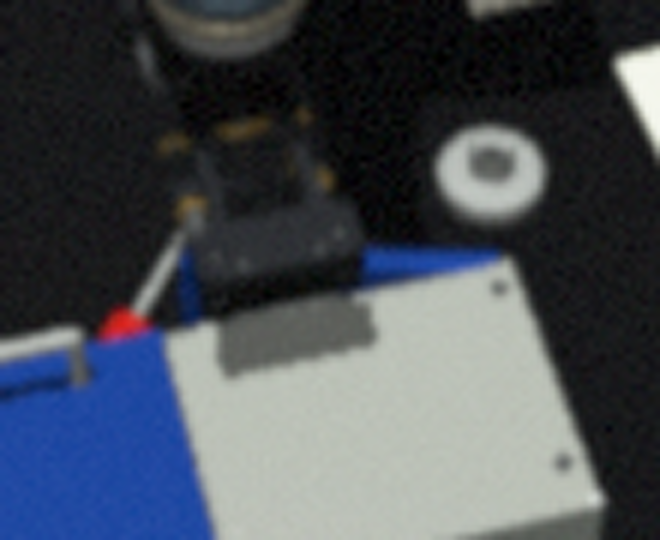

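The door is swinging now, at about 0.3 rad.

Call:
{"method": "arm_command", "body": {
  "plan": [
    [[0.2,-0.18,0],0],
    [[0.43,-0.38,0],0],
    [[0.6,-0.5,0],0],
    [[0.8,-0.6,0],0],
    [[1.0,-0.7,0],0]
  ]
}}

```text
time: 11.75
position: [0.4861, -0.0601, 0.0871]
tool_rot: [-0.446, 0.552, -0.547, 0.443]
ft_force: [-4.5, 2.3, 3.0]
grip_width: 0.0003
```

Call:
{"method": "arm_command", "body": {
  "plan": [
    [[0.1,-0.03,0],0],
    [[0.2,-0.06,0],0],
    [[0.3,-0.08,0],0]
  ]
}}

```text
time: 12.05
position: [0.4984, -0.0641, 0.0877]
tool_rot: [0.445, -0.549, 0.55, -0.445]
ft_force: [-5.8, 1.7, -0.0]
grip_width: 0.0006
```

Call:
{"method": "arm_command", "body": {
  "plan": [
    [[0.08,-0.02,0],0],
    [[0.16,-0.04,0],0],
    [[0.16,-0.04,0],0]
  ]
}}

```text
time: 12.35
position: [0.498, -0.0639, 0.0874]
tool_rot: [-0.447, 0.551, -0.547, 0.443]
ft_force: [-6.9, 1.1, 4.2]
grip_width: 0.0009
```

Call:
{"method": "arm_command", "body": {
  "plan": [
    [[0.1,-0.02,0],0],
    [[0.2,-0.04,0],0],
    [[0.3,-0.06,0],0],
    [[0.3,-0.06,0],0]
  ]
}}

```text
time: 12.75
position: [0.4975, -0.0634, 0.0868]
tool_rot: [-0.451, 0.556, -0.543, 0.44]
ft_force: [-18.5, 0.4, 12.6]
grip_width: 0.0005
```

The position stays at x = 0.4975 while the force rises to 18 N, so the door is against its stop. Backing off to check.

Call:
{"method": "arm_command", "body": {
  "plan": [
    [[-0.6,0.1,0],0],
    [[-1.4,0.4,0],0],
    [[-2.4,0.7,0.5],0],
    [[-2.9,0.9,2.2],0],
    [[-2.9,0.9,4],0]
  ]
}}

```text
time: 13.25
position: [0.434, -0.0426, 0.1878]
tool_rot: [-0.446, 0.551, -0.548, 0.444]
ft_force: [1.9, -0.7, -0.4]
grip_width: 0.0005
```

Call:
{"method": "arm_command", "body": {
  "plan": [
    [[0,0.9,0.8],0],
    [[0,2.6,1.5],0],
    [[0,4.4,2.0],0],
    [[0,5.5,2.0],0],
    [[0,6,2.0],0]
  ]
}}

```text
time: 13.75
position: [0.4376, 0.1085, 0.2388]
tool_rot: [0.444, -0.548, 0.55, -0.447]
ft_force: [0.9, 0.4, 0.3]
grip_width: 0.0007
```

Run:
```python
from fit import *
snap('scene','s10');snap('top','t10');o=get_obs();print(o['position'],o['ft_force'])
crop('s10',190,190,310,290,6,'s10c');crop('t10',230,105,340,195,7,'t10c')
```

```text
[0.43692271 0.10733376 0.2378567 ] [ 0.21317571 -1.02022597 -0.68790578]
```

View pics/s10c.png

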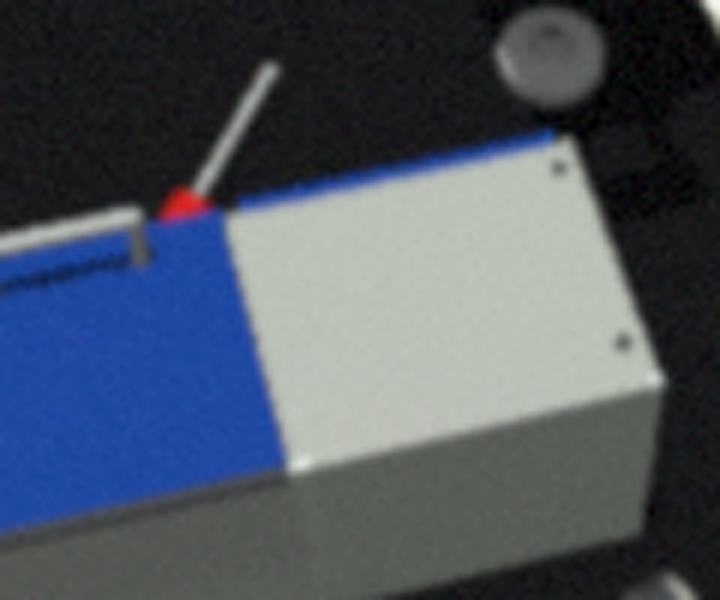

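View pics/t10c.png

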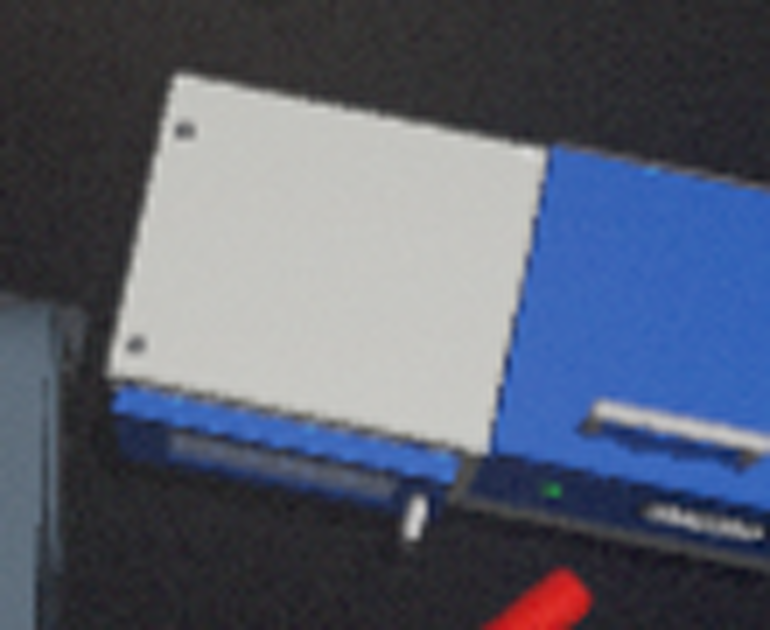

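The door is shut: in both views it lies flush with the cabinet front (top crop, blue strip from (115,395) to (460,465)). Now the flap handle.

Call:
{"method": "arm_command", "body": {
  "plan": [
    [[0.3,-1.0,0],0],
    [[0.7,-2.5,0],0],
    [[1.15,-4.2,0],0],
    [[1.6,-5.9,0],0],
    [[2.0,-7.4,0],0]
  ],
  "fingers": 0.2,
  "force": 12
}}

```text
time: 14.35
position: [0.4867, -0.0826, 0.2373]
tool_rot: [0.444, -0.55, 0.55, -0.444]
ft_force: [-0.0, 1.1, 0.4]
grip_width: 0.0323
```

Call:
{"method": "arm_command", "body": {
  "plan": [
    [[0.4,-1.5,0],0],
    [[0.8,-2.9,0],0],
    [[1.1,-3.9,0],0],
    [[1.2,-4.4,0],0],
    [[1.2,-4.4,0],0]
  ]
}}

```text
time: 14.85
position: [0.5161, -0.1912, 0.237]
tool_rot: [-0.444, 0.55, -0.55, 0.444]
ft_force: [1.2, 0.1, 0.6]
grip_width: 0.0518
```

Run:
```python
from fit import *
snap('scene','s11');snap('top','t11');o=get_obs();print(o['position'],o['ft_force'],o['grip_width'])
crop('s11',150,150,270,250,6,'s11c');crop('t11',280,130,380,220,7,'t11c')
```

```text
[ 0.51540829 -0.18822748  0.23716497] [-0.77292813  0.05152858 -0.19649058] 0.05201734319770035
```

View pics/s11c.png

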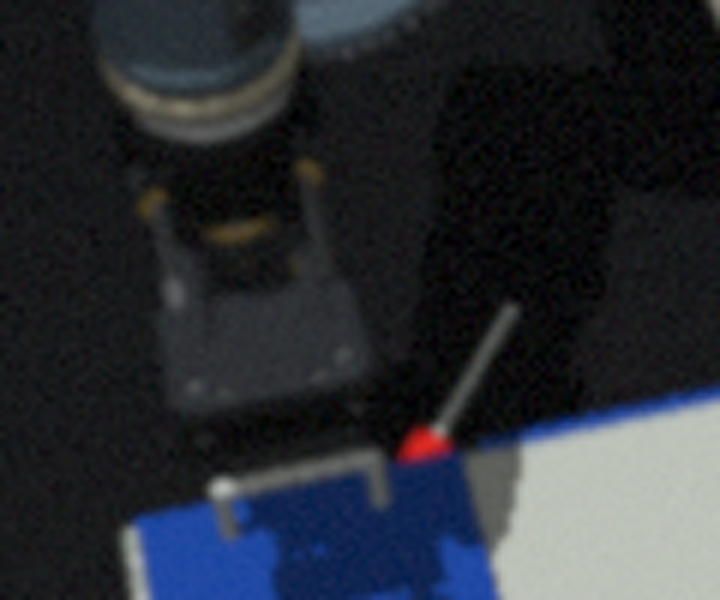

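Call:
{"method": "arm_command", "body": {
  "plan": [
    [[0,0,-0.9],0],
    [[0,0,-1.8],0],
    [[0,0,-2.5],0],
    [[0,0,-2.9],0],
    [[0,0,-3.0],0]
  ]
}}

```text
time: 15.45
position: [0.5154, -0.187, 0.1617]
tool_rot: [-0.446, 0.55, -0.548, 0.445]
ft_force: [-0.8, -0.6, 0.1]
grip_width: 0.0522
```

Call:
{"method": "arm_command", "body": {
  "plan": [
    [[0,0,-0.2],0],
    [[0,0,-0.4],0],
    [[0,0,-0.6],0],
    [[0,0,-0.6],0]
  ]
}}

```text
time: 15.85
position: [0.5161, -0.1885, 0.1473]
tool_rot: [-0.445, 0.55, -0.549, 0.445]
ft_force: [-0.9, -0.1, -0.9]
grip_width: 0.0521
```

Run:
```python
from fit import *
snap('scene','s12');o=get_obs();print(o['position'],o['ft_force'],o['grip_width'])
im=cv2.imread('pics/s12.png')[180:280,150:270];cv2.imwrite('pics/s12c.png',np.clip(cv2.resize(im,None,fx=6,fy=6,interpolation=cv2.INTER_CUBIC).astype(float)*1.6,0,255).astype(np.uint8))
```

```text
[ 0.51622546 -0.18866329  0.14751502] [-0.25999763 -0.15279492  0.17986221] 0.05205437867054602
```

View pics/s12c.png

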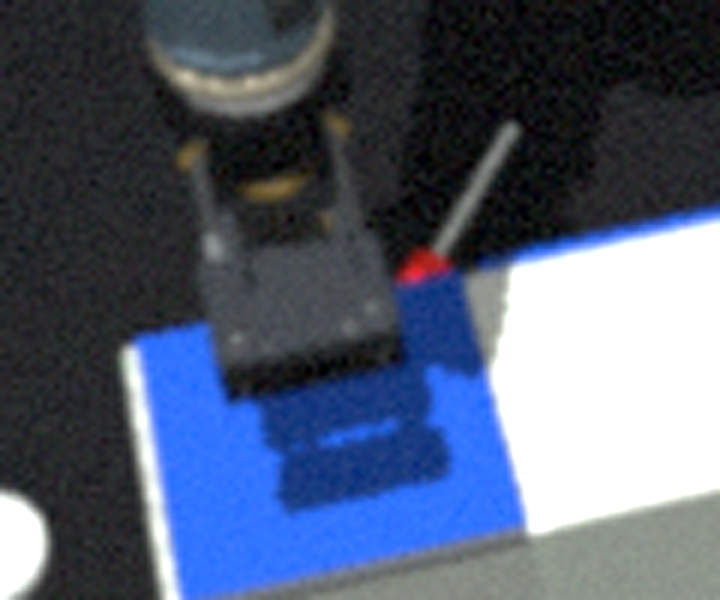

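Call:
{"method": "arm_command", "body": {
  "plan": [
    [[0,0,0],0],
    [[0,0,0],0],
    [[0,0,0],0],
    [[0,0,0],0],
    [[0,0,0],0]
  ],
  "fingers": -1,
  "force": 12
}}

```text
time: 16.4
position: [0.5164, -0.1888, 0.1477]
tool_rot: [0.445, -0.55, 0.55, -0.445]
ft_force: [-0.4, 0.0, -0.6]
grip_width: 0.0203
```

Call:
{"method": "arm_command", "body": {
  "plan": [
    [[0,0,0],0],
    [[0,0,0],0]
  ]
}}

```text
time: 16.6
position: [0.5155, -0.1885, 0.1476]
tool_rot: [-0.445, 0.55, -0.549, 0.445]
ft_force: [-1.6, 0.1, 0.8]
grip_width: 0.0075
```

Run:
```python
import numpy as np
for th in np.arange(.1,1.75,.1):
    dx=.12*(1-np.cos(th))+.043*np.sin(th);dz=.12*np.sin(th)+.043*(np.cos(th)-1)
    print(round(th,2),np.round(np.array([dx*.978,-dx*.2085,dz])/.025,2))
```

```text
0.1 [ 0.19 -0.04  0.47]
0.2 [ 0.43 -0.09  0.92]
0.3 [ 0.71 -0.15  1.34]
0.4 [ 1.03 -0.22  1.73]
0.5 [ 1.38 -0.29  2.09]
0.6 [ 1.77 -0.38  2.41]
0.7 [ 2.19 -0.47  2.69]
0.8 [ 2.63 -0.56  2.92]
0.9 [ 3.09 -0.66  3.11]
1.0 [ 3.57 -0.76  3.25]
1.1 [ 4.06 -0.87  3.34]
1.2 [ 4.56 -0.97  3.38]
1.3 [ 5.06 -1.08  3.37]
1.4 [ 5.55 -1.18  3.3 ]
1.5 [ 6.04 -1.29  3.19]
1.6 [ 6.51 -1.39  3.03]
1.7 [ 6.97 -1.49  2.82]
```

Call:
{"method": "arm_command", "body": {
  "plan": [
    [[0.09,-0.02,0.24],0],
    [[0.19,-0.04,0.47],0],
    [[0.31,-0.06,0.7],0],
    [[0.43,-0.09,0.92],0],
    [[0.57,-0.12,1.13],0]
  ]
}}

```text
time: 17.1
position: [0.5291, -0.1914, 0.1763]
tool_rot: [-0.446, 0.551, -0.549, 0.444]
ft_force: [-6.7, -1.3, -0.9]
grip_width: 0.0069
```

Call:
{"method": "arm_command", "body": {
  "plan": [
    [[0.14,-0.03,0.21],0],
    [[0.3,-0.06,0.41],0],
    [[0.46,-0.1,0.6],0],
    [[0.63,-0.13,0.78],0],
    [[0.81,-0.17,0.96],0]
  ]
}}

```text
time: 17.6
position: [0.5492, -0.1957, 0.2009]
tool_rot: [-0.446, 0.551, -0.549, 0.444]
ft_force: [-7.0, 0.8, 3.7]
grip_width: 0.0074
```

Run:
```python
from fit import *
snap('scene','s13');o=get_obs();print(o['position'],o['ft_force'],o['grip_width'])
im=cv2.imread('pics/s13.png')[170:270,150:270];cv2.imwrite('pics/s13c.png',np.clip(cv2.resize(im,None,fx=6,fy=6,interpolation=cv2.INTER_CUBIC).astype(float)*1.6,0,255).astype(np.uint8))
```

```text
[ 0.55036881 -0.19598728  0.20184867] [-6.8915468   0.34858064  5.66838874] 0.007154474579880723
```

View pics/s13c.png

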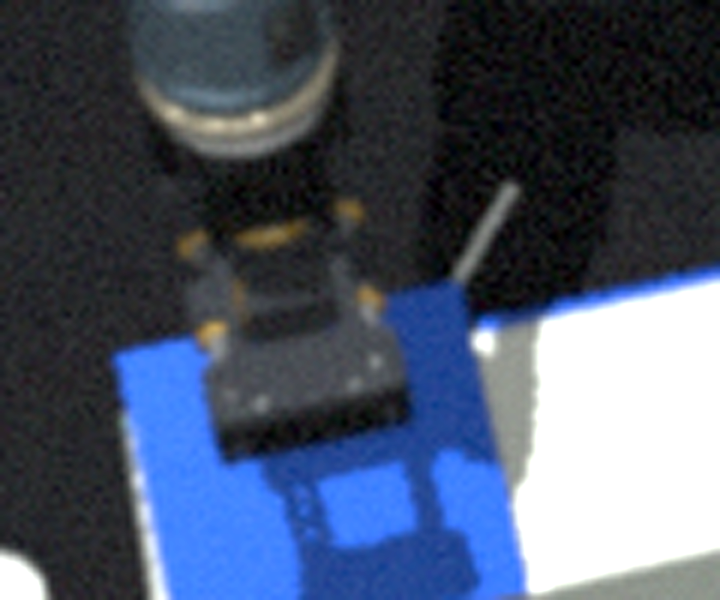

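The flap is coming up with the bar gripped. Continuing the arc.

Call:
{"method": "arm_command", "body": {
  "plan": [
    [[0.39,-0.09,0.32],0],
    [[0.81,-0.18,0.6],0],
    [[1.25,-0.27,0.83],0],
    [[1.71,-0.37,1.02],0],
    [[2.19,-0.47,1.16],0]
  ]
}}

```text
time: 18.15
position: [0.6066, -0.2081, 0.231]
tool_rot: [0.445, -0.549, 0.55, -0.445]
ft_force: [-3.2, -0.5, 1.5]
grip_width: 0.0074
```

Call:
{"method": "arm_command", "body": {
  "plan": [
    [[0.49,-0.11,0.09],0],
    [[0.99,-0.21,0.13],0],
    [[1.49,-0.32,0.12],0],
    [[1.98,-0.42,0.05],0],
    [[2.47,-0.53,-0.06],0]
  ]
}}

```text
time: 18.65
position: [0.6691, -0.2215, 0.2291]
tool_rot: [0.444, -0.548, 0.551, -0.445]
ft_force: [-2.3, -1.3, 0.3]
grip_width: 0.0073
```

Call:
{"method": "arm_command", "body": {
  "plan": [
    [[0.25,-0.05,-0.08],0],
    [[0.47,-0.1,-0.16],0],
    [[0.65,-0.14,-0.25],0],
    [[0.65,-0.14,-0.25],0]
  ]
}}

```text
time: 19.05
position: [0.6858, -0.2251, 0.222]
tool_rot: [0.444, -0.548, 0.551, -0.446]
ft_force: [2.0, -1.6, 2.7]
grip_width: 0.0074
```

Run:
```python
from fit import *
snap('scene','s14');snap('top','t14');o=get_obs();print(o['position'],o['ft_force'],o['grip_width'])
crop('s14',140,130,270,250,5,'s14c');crop('t14',270,80,400,190,5,'t14c')
```

```text
[ 0.6853682  -0.2250697   0.22214885] [ 2.72394263 -2.07257391  3.60273577] 0.007083358815414658
```

View pics/s14c.png

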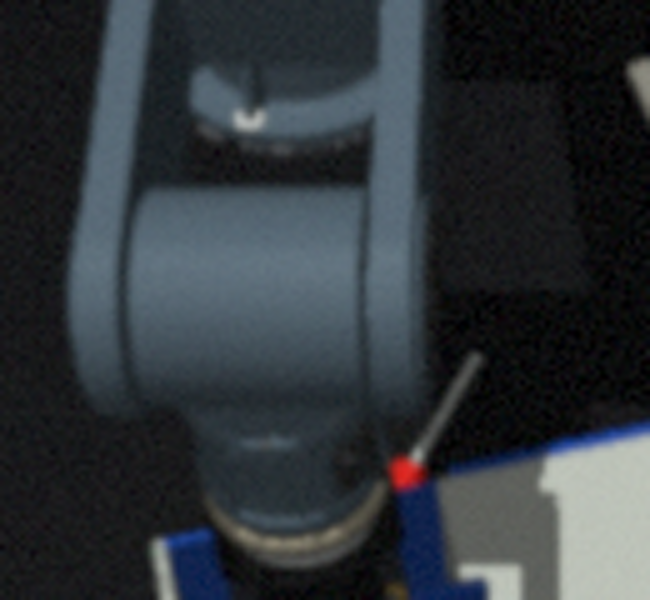

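View pics/t14c.png

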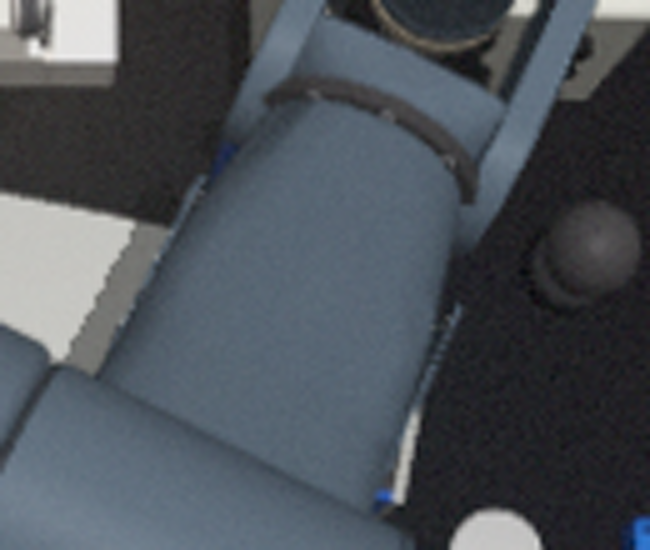

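Call:
{"method": "arm_command", "body": {
  "plan": [
    [[0,0,0],0],
    [[0,0,0],0],
    [[0,0,0],0]
  ],
  "fingers": -0.6
}}

```text
time: 19.45
position: [0.6823, -0.2234, 0.22]
tool_rot: [-0.445, 0.551, -0.548, 0.444]
ft_force: [-0.7, -0.9, -0.0]
grip_width: 0.0165
```

Call:
{"method": "arm_command", "body": {
  "plan": [
    [[0,0,0.3],0],
    [[0,0,0.9],0],
    [[0,0,1.8],0],
    [[0,0,3],0],
    [[0,0,4.4],0]
  ]
}}

```text
time: 19.95
position: [0.6826, -0.2238, 0.3311]
tool_rot: [-0.445, 0.551, -0.548, 0.444]
ft_force: [0.6, -0.4, 1.2]
grip_width: 0.0174
```

Call:
{"method": "arm_command", "body": {
  "plan": [
    [[-0.8,0.9,0.1],1.2],
    [[-1.9,2.2,0.1],2.8],
    [[-3.1,3.6,0.1],4.4],
    [[-4.3,5.0,0.1],6.0],
    [[-5.5,6.4,0.1],7.6]
  ],
  "fingers": 0.3
}}

```text
time: 20.45
position: [0.5444, -0.063, 0.3339]
tool_rot: [-0.6, 0.373, -0.373, 0.601]
ft_force: [0.2, -0.0, 0.7]
grip_width: 0.0494
```

Call:
{"method": "arm_command", "body": {
  "plan": [
    [[-1.2,1.4,0],1.6],
    [[-2.4,2.8,0],3.2],
    [[-3.3,3.9,0],4.8],
    [[-3.9,4.6,0],6.4],
    [[-3.9,4.8,0],7.9]
  ]
}}

```text
time: 20.95
position: [0.4456, 0.0577, 0.3343]
tool_rot: [-0.691, 0.148, -0.147, 0.692]
ft_force: [0.5, -1.2, 0.2]
grip_width: 0.0565
```

Run:
```python
from fit import *
snap('scene','s15');snap('top','t15');o=get_obs();print(o['position'],o['ft_force'],o['grip_width'])
crop('s15',150,150,310,280,5,'s15c');crop('t15',240,80,380,200,5,'t15c')
```

```text
[0.44782766 0.05655446 0.33432883] [ 0.16986215 -0.67324837  0.19694573] 0.05654542895935256
```

View pics/s15c.png

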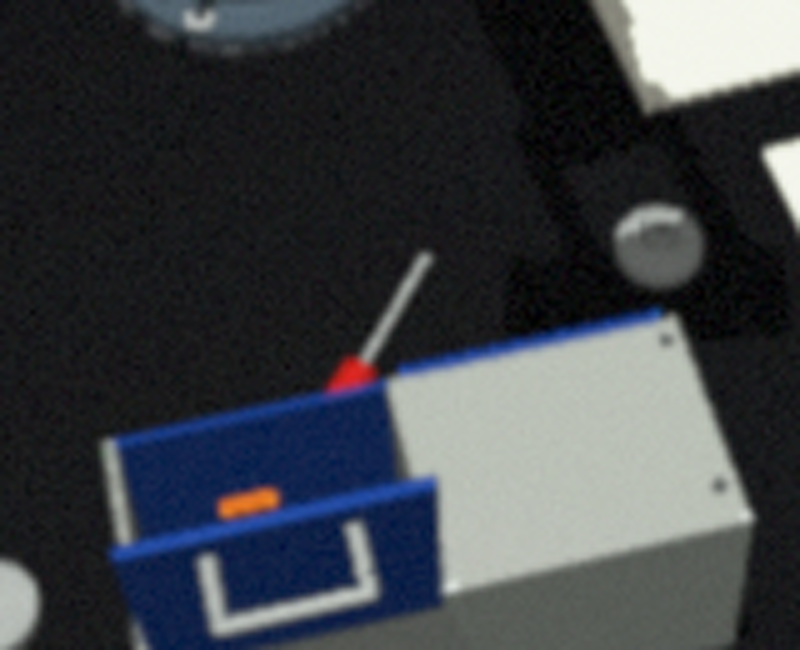

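View pics/t15c.png

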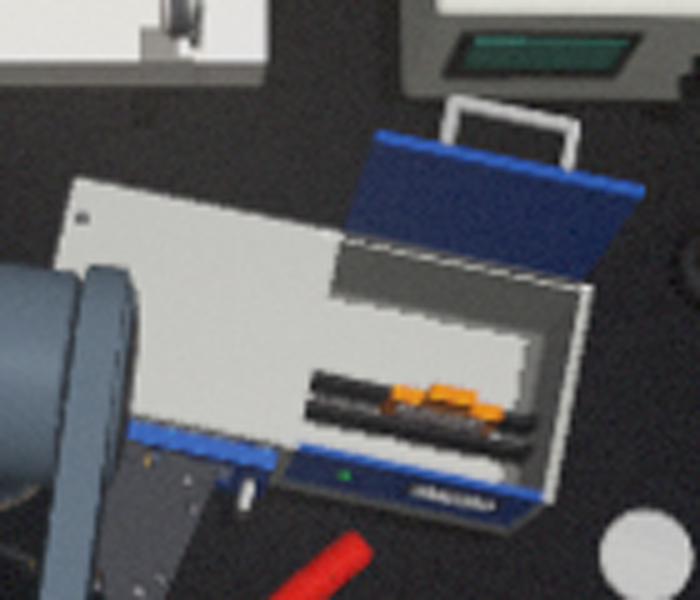

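Flap upright, door shut. The orange tab is at about (452,392) in the top crop and (248,500) in the scene crop. Locating it now.

Run:
```python
from fit import *
t=load('t15');s=load('s15')
crop('t15',300,140,350,175,14,'t15d');crop('s15',180,235,220,260,14,'s15d')
P=lambda o,u:np.array(o)+(np.array(u,float)+.5)/5-.5
ut=P((240,80),(452,391));us=P((150,150),(248,497))
a=atz(t,ut,.145);b=atz(s,us,.145);print(a,b,tri(t,ut,s,us))
c,n=np.cos(p[2]),np.sin(p[2])
for q in(a,b): d=q[:2]-p[:2];print('cab',c*d[0]+n*d[1],-n*d[0]+c*d[1])
for y in(-.0625,-.0825,-.1025):print(W(p,(-.015,y,.145)))
```

```text
[ 0.55000943 -0.20683722  0.145     ] [ 0.54737334 -0.20615887  0.145     ] (array([ 0.54931664, -0.20643083,  0.14809461]), np.float64(0.0002552854238723011))
cab -0.013305283964087901 -0.09379835462574133
cab -0.016024864018209777 -0.0936844608491434
[ 0.55487684 -0.17587325  0.145     ]
[ 0.55070736 -0.19543381  0.145     ]
[ 0.54653788 -0.21499437  0.145     ]
```

View pics/t15d.png

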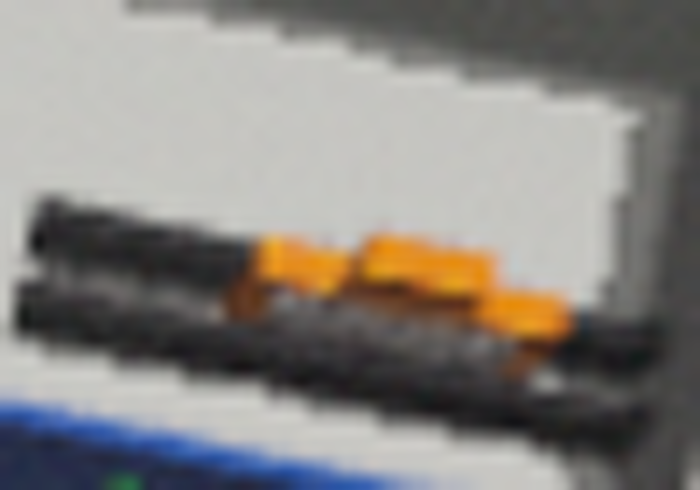

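View pics/s15d.png

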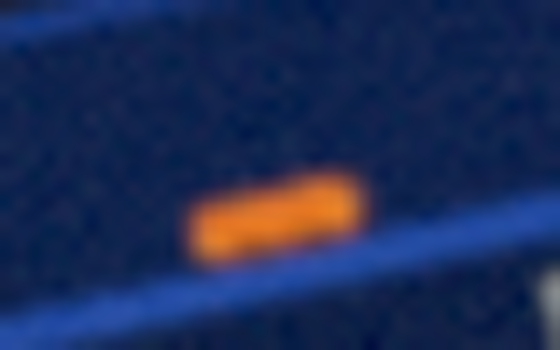

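Call:
{"method": "arm_command", "body": {
  "plan": [
    [[0.5,-1.2,0],0.5],
    [[1.1,-2.8,-0.2],1],
    [[1.7,-4.5,-0.6],1.5],
    [[2.4,-6.2,-1.2],2],
    [[3.0,-7.8,-1.8],2.5]
  ]
}}

```text
time: 21.55
position: [0.5245, -0.1423, 0.2885]
tool_rot: [0.703, -0.075, 0.075, -0.703]
ft_force: [0.6, -0.8, -0.4]
grip_width: 0.0567
```

Call:
{"method": "arm_command", "body": {
  "plan": [
    [[0.5,-1.3,-0.6],0],
    [[0.9,-2.3,-1.4],0],
    [[1.0,-2.7,-2.2],0],
    [[1.0,-2.7,-3.0],0],
    [[1.0,-2.7,-3.6],0]
  ]
}}

```text
time: 22.05
position: [0.5481, -0.2082, 0.1969]
tool_rot: [-0.703, 0.077, -0.075, 0.703]
ft_force: [-0.1, -0.2, -0.0]
grip_width: 0.0564
```

Call:
{"method": "arm_command", "body": {
  "plan": [
    [[0,0,0],0],
    [[0,0,0],0]
  ]
}}

```text
time: 22.25
position: [0.5487, -0.2075, 0.1987]
tool_rot: [-0.703, 0.075, -0.075, 0.703]
ft_force: [-0.6, -0.7, 0.2]
grip_width: 0.0566
```

Run:
```python
from fit import *
from scipy.spatial.transform import Rotation as Rn
snap('scene','s16');o=get_obs();j=Rn.from_quat(o['tool_rot']).as_matrix()[:,2];print(o['position'],np.degrees(np.arctan2(j[1],j[0])),o['grip_width'],o['q'])
crop('s16',150,150,290,270,5,'s16c')
```

```text
[ 0.5491931  -0.20763208  0.19940472] 77.88608828968283 0.056495294024055176 [-5.51624081e-01  4.62326038e-01  1.51823156e+00 -5.99742574e-05
  1.15967100e+00 -1.91096915e+00]
```

View pics/s16c.png

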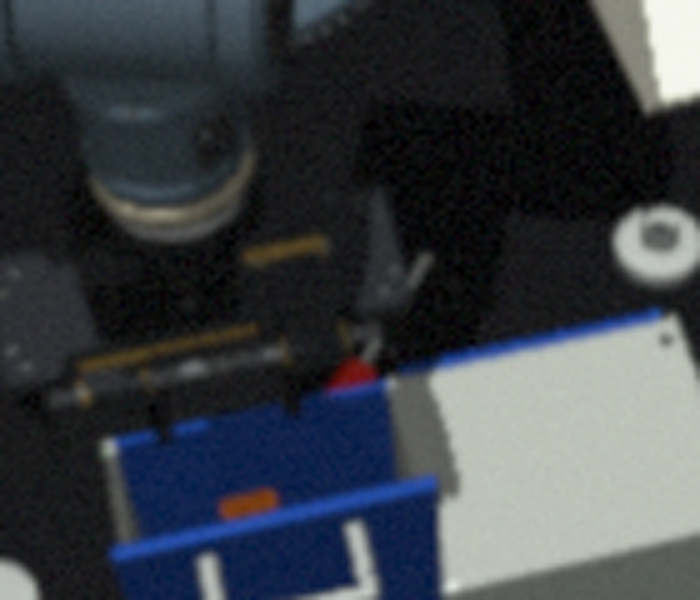

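Run:
```python
from fit import *
s=load('s16');P=np.array([.549,-.2076,.199]);j=np.array([.21,.978,0])
for z in(.034,-.054):
  for g in(-.0353,0,.0353): print(z,g,(proj(s,P+g*j+[0,0,z])[0]-[150,150])*5+2)
print(get_obs()['time'],get_obs()['position'])
```

```text
0.034 -0.0353 [158.1030159  425.76908665]
0.034 0 [226.75524708 410.749715  ]
0.034 0.0353 [294.88965583 395.8163039 ]
-0.054 -0.0353 [182.39525052 514.77503992]
-0.054 0 [246.67727914 500.34024678]
-0.054 0.0353 [310.50112339 485.96592132]
22.3 [ 0.5491931  -0.20763208  0.19940472]
```

The projected fingertips match the picture and will straddle the tab. Descending.

Call:
{"method": "arm_command", "body": {
  "plan": [
    [[0,0,-0.7],0],
    [[0,0.03,-1.6],0],
    [[0,0.05,-2.5],0],
    [[0,0.05,-3.2],0],
    [[0,0.05,-3.6],0]
  ]
}}

```text
time: 22.8
position: [0.5489, -0.2058, 0.1085]
tool_rot: [0.703, -0.074, 0.074, -0.703]
ft_force: [-0.1, 1.0, -0.5]
grip_width: 0.0563
```

Call:
{"method": "arm_command", "body": {
  "plan": [
    [[0,0,-0.2],0],
    [[0,0,-0.4],0],
    [[0,0,-0.6],0],
    [[0,0,-0.7],0],
    [[0,0,-0.7],0]
  ]
}}

```text
time: 23.3
position: [0.5486, -0.2057, 0.0911]
tool_rot: [-0.703, 0.074, -0.074, 0.703]
ft_force: [-0.1, 0.1, -0.3]
grip_width: 0.0564
```

Tips are at about 0.125, just above the plate's shoulders. Closing.

Call:
{"method": "arm_command", "body": {
  "plan": [
    [[0,0,0],0],
    [[0,0,0],0],
    [[0,0,0],0],
    [[0,0,0],0],
    [[0,0,0],0]
  ],
  "fingers": -1,
  "force": 30
}}

```text
time: 23.8
position: [0.5487, -0.2058, 0.0912]
tool_rot: [0.703, -0.074, 0.074, -0.703]
ft_force: [0.6, -0.6, 0.2]
grip_width: 0.0295
```

Call:
{"method": "arm_command", "body": {
  "plan": [
    [[0,0,0],0],
    [[0,0,0],0]
  ]
}}

```text
time: 24.0
position: [0.5487, -0.2059, 0.0913]
tool_rot: [0.703, -0.074, 0.074, -0.703]
ft_force: [-1.0, 0.1, 0.5]
grip_width: 0.0295
```

Call:
{"method": "arm_command", "body": {
  "plan": [
    [[0,0,0.15],0],
    [[0,0,0.4],0],
    [[0,0,0.8],0],
    [[0,0,1.2],0],
    [[0,0,1.7],0]
  ]
}}

```text
time: 24.5
position: [0.5486, -0.2056, 0.1346]
tool_rot: [-0.703, 0.074, -0.074, 0.703]
ft_force: [0.5, -0.9, -0.9]
grip_width: 0.0295
```

Call:
{"method": "arm_command", "body": {
  "plan": [
    [[0,0,0.6],0],
    [[0,0,1.3],0],
    [[0,0,2.0],0],
    [[0,0,2.7],0],
    [[0,0,3.3],0]
  ]
}}

```text
time: 25.0
position: [0.5488, -0.2058, 0.2183]
tool_rot: [0.703, -0.073, 0.075, -0.703]
ft_force: [-1.8, 0.1, -1.2]
grip_width: 0.0294
```

Call:
{"method": "arm_command", "body": {
  "plan": [
    [[0,0,0.6],0],
    [[0,0,1.2],0],
    [[0,0,1.6],0],
    [[0,0,1.8],0],
    [[0,0,1.8],0]
  ]
}}

```text
time: 25.5
position: [0.5489, -0.2058, 0.2621]
tool_rot: [0.703, -0.074, 0.075, -0.703]
ft_force: [0.5, 0.2, -1.8]
grip_width: 0.0295
```

Run:
```python
from fit import *
snap('scene','s17');o=get_obs();print(o['position'],o['grip_width'],o['ft_force'])
crop('s17',150,130,310,260,5,'s17c')
```

```text
[ 0.54847637 -0.20558006  0.26122502] 0.029731273605057548 [-0.1086032  -0.88770423 -2.01176854]
```

View pics/s17c.png

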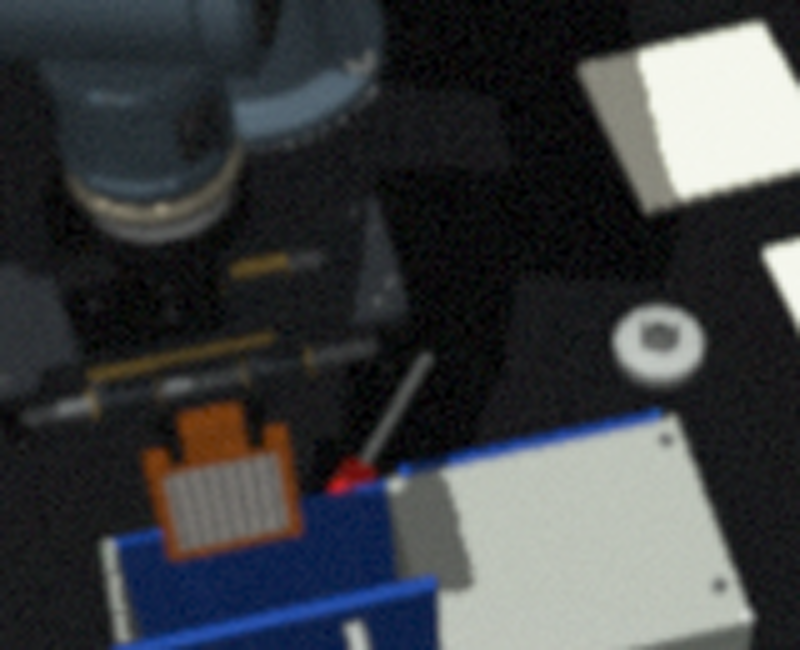

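The plate is out and held upright, underside at about 0.205. Carrying it to the tile.

Call:
{"method": "arm_command", "body": {
  "plan": [
    [[-0.1,0.4,0],0],
    [[-0.3,1.2,0],0],
    [[-0.6,2.4,0],0],
    [[-0.9,3.6,0],0],
    [[-1.2,4.9,0],0]
  ]
}}

```text
time: 26.05
position: [0.517, -0.0805, 0.2605]
tool_rot: [-0.703, 0.075, -0.073, 0.704]
ft_force: [0.8, 0.0, -1.2]
grip_width: 0.0296
```

Call:
{"method": "arm_command", "body": {
  "plan": [
    [[-0.32,1.3,0],0],
    [[-0.65,2.6,0],0],
    [[-1.0,3.9,0],0],
    [[-1.3,5.2,0],0],
    [[-1.6,6.5,0],0]
  ]
}}

```text
time: 26.55
position: [0.4763, 0.082, 0.2607]
tool_rot: [-0.703, 0.074, -0.073, 0.703]
ft_force: [0.7, -0.4, -1.2]
grip_width: 0.0297
```

Call:
{"method": "arm_command", "body": {
  "plan": [
    [[-0.32,1.3,0],0],
    [[-0.65,2.6,0],0],
    [[-1.0,3.9,-0.1],0],
    [[-1.3,5.1,-0.3],0],
    [[-1.55,6.1,-0.6],0]
  ]
}}

```text
time: 27.05
position: [0.4373, 0.2343, 0.2459]
tool_rot: [-0.703, 0.074, -0.073, 0.703]
ft_force: [1.4, 0.4, -1.5]
grip_width: 0.0297
```

Call:
{"method": "arm_command", "body": {
  "plan": [
    [[-0.25,0.9,-0.3],0],
    [[-0.4,1.6,-0.7],0],
    [[-0.5,2.0,-1.1],0],
    [[-0.55,2.2,-1.3],0],
    [[-0.55,2.2,-1.35],0]
  ]
}}

```text
time: 27.55
position: [0.4248, 0.2869, 0.2115]
tool_rot: [0.704, -0.074, 0.073, -0.703]
ft_force: [-0.1, -0.1, -1.2]
grip_width: 0.0296
```

Call:
{"method": "arm_command", "body": {
  "plan": [
    [[0,0,0],0],
    [[0,0,0],0],
    [[0,0,0],0],
    [[0,0,0],0]
  ]
}}

```text
time: 27.95
position: [0.4266, 0.2864, 0.2128]
tool_rot: [-0.703, 0.074, -0.075, 0.703]
ft_force: [-1.2, 0.4, -2.3]
grip_width: 0.0292
```

Run:
```python
from fit import *
s=snap('scene','s18');snap('top','t18');o=get_obs();print(o['position'],o['grip_width'],o['ft_force'],o['time'])
P=o['position'];j=np.array([.208,.978,0])
im=cv2.imread('pics/s18.png');a,b,k=190,60,4
c=cv2.resize(im[b:b+150,a:a+190],None,fx=k,fy=k,interpolation=cv2.INTER_CUBIC)
for X,col in((P+.035*j+[0,0,-.0563],(0,255,0)),(P-.035*j+[0,0,-.0563],(0,255,0)),(np.array([.4256,.287,.006]),(0,0,255))):
    u=(proj(s,X)[0]-[a,b]+.5)*k;cv2.circle(c,tuple(u.astype(int)),4,col,1)
cv2.imwrite('pics/s18c.png',c)
crop('t18',90,80,390,260,2.6,'t18c')
```

```text
[0.42640183 0.28654666 0.21263924] 0.029446355853732176 [-0.7587385   0.16683957 -1.81266535] 28.05
```

View pics/s18c.png

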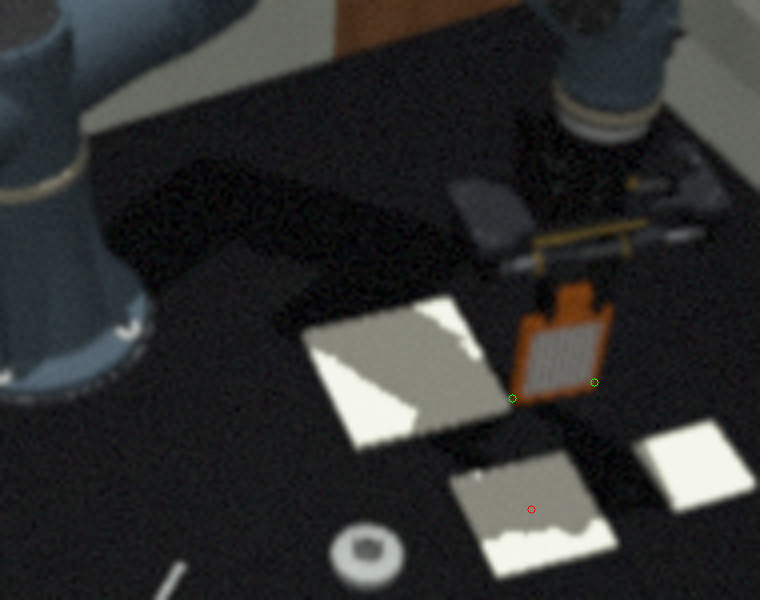

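View pics/t18c.png

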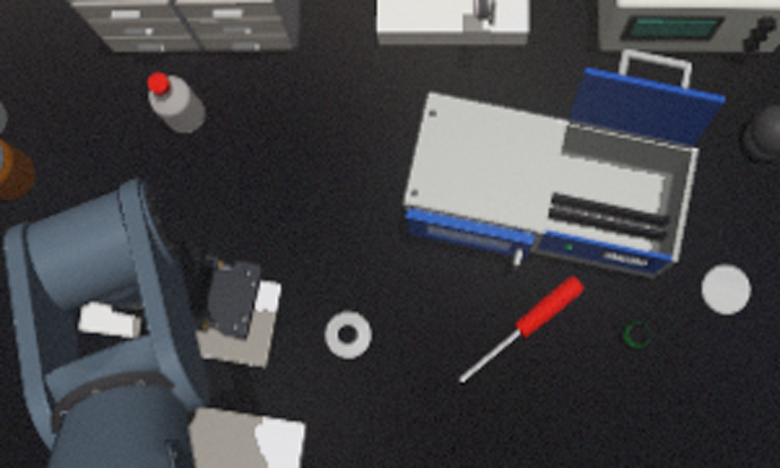

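Run:
```python
from h import *
o=get_obs();print(np.round(o['joint_velocities'],3),o['time']);print(hand_in())
```

```text
[ 0.004  0.002  0.     0.002 -0.001  0.001] 28.05
the job is handed in; nothing more can be done
None
```

I shut the door, raised the flap and drew the filter plate, and handed the job in at 28.05 s with the plate held over the middle-sized tile.

- **Door:** I pushed it until it stopped moving while the push rose to about 18 N, so I take it to be home on its catch. The last top view still shows it flush with the cabinet front.
- **Flap:** I lifted it by the bar to about 1.64 rad and let go. It stands by itself in the last picture.
- **Plate:** It is gripped by the tab (29.5 mm opening, 30 N) and hangs upright. The TCP is at (0.426, 0.287), and the tile centre was measured at (0.426, 0.287). The lower edge is about 15 cm above the tile, and it shows within about 1–2 pixels of where it should be. Joint speeds were about zero.
- **Loose things:** None of them looks moved in the last pictures.

**Disagreement found:** the real fingertips are about 34 mm above the reported TCP. Because of that, my first push passed over the door without touching it. I measured the offset by touching the cabinet roof lightly (about 15 N) and allowed for it from then on. At the shut door the TCP also read about 5 mm further in than I had predicted. I put this down to the fingers being narrower at the tips, but did not check it.

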